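# Clamp the sample packs in the row gauge and zero its readout with the stylus

## Task

Zero the row gauge beside the tray sealer on the sample packs. Open its jaw as far as you need, lift the setting bar out and lay it flat on the blue tool mat; stand all the packs that are on the table (two to four) upright on the bed in one unbroken row, end to end from the blue end stop, each flat against the low back fence, and slide the jaw up until it touches the last pack. With the row clamped so, press the recessed green zero button of the readout all the way down with the tip of the orange stylus, then lay the stylus flat on the mat again. Leave the row clamped, and everything else where it is.

Things in the scene. Friction and masses are not known exactly. Their poses are not given: they have to be found in the camera images.
- gauge: row gauge, fixed: bed 100 (x) by 440 mm (y), top 12 mm above the origin (centre of underside). Dark back fence along y: inner face at x = +37 mm, top 24 mm above the table. Blue end stop: inner face at y = -190 mm, 52 mm high. Packs lie with their 70 mm along gauge y; registered centres at x = +10 mm, y = -155, -85, -15, +55 mm. May be turned a little about z
- pack1: sealed black food pack with a green and dark top, a rigid block 54 mm (its x) by 70 mm (its y) by 42 mm high, 0.16 kg; origin at the centre of its underside, z up; may be absent (state None from the start)
- pack2: sealed black food pack with a green and dark top, a rigid block 54 mm (its x) by 70 mm (its y) by 42 mm high, 0.16 kg; origin at the centre of its underside, z up; may be absent (state None from the start)
- pack3: sealed black food pack with a green and dark top, a rigid block 54 mm (its x) by 70 mm (its y) by 42 mm high, 0.16 kg; origin at the centre of its underside, z up; may be absent (state None from the start)
- pack4: sealed black food pack with a green and dark top, a rigid block 54 mm (its x) by 70 mm (its y) by 42 mm high, 0.16 kg; origin at the centre of its underside, z up; may be absent (state None from the start)
- jaw (a joint): sliding jaw of the gauge: clear gap in m between end stop and jaw face, 0 to 0.345 (wide open); it starts just clear of the setting bar and stays where it is left (about 1.5 N of friction plus 8 N per m/s). n packs in a tight row give 0.07 n
- jaw_face (a point): centre of the jaw's blue face (55 mm wide, 40 mm tall, standing on the bed), 32 mm above the table; point y = gauge y, and points away from the end stop
- jaw_post (a point): top centre of the jaw's upright round post, black with a red band, 20 mm in diameter, top 87 mm above the table, its foot at 29 mm; 34 mm behind the jaw face. Grip or push the jaw here
- console: readout console, fixed, on the left, 97 mm high: white face leaning back 30 deg from upright, grey body behind. Origin at the middle of its footprint on the table. Outward normal of the face in console axes: (-0.866, 0, 0.5). The recess is an 18 mm square hole in a yellow frame, mouth centre at (-30, 0, 61.7) mm in console axes
- zero_button (a joint): green zero button in the recess: travel in m, 0 (out) to 0.005 (fully down); a spring, 2 N to start and 5 N fully down. The press counts from 0.0035
- button_top (a point): centre of the button's cap (14 mm in diameter), 5 mm below the face when out; point z is the outward normal of the face, so press along -z
- stylus: stylus tool: orange square handle 100 mm long (x), 20 by 20 mm, black ribs, origin at the handle's centre; from its +x end a steel tip 7 mm in diameter juts out along the axis, its end 110 mm from the origin. 0.07 kg. Lies flat on the mat at the start, origin 10 mm above the mat
- setting_bar: setting bar left on the gauge's bed, near the end stop: aluminium with two brass bands, 110 mm long (y), 40 by 40 mm, 0.45 kg; origin at its centre, 20 mm above what it lies on
- mat: blue tool mat, fixed, 200 mm (x) by 150 mm (y), 3 mm thick; origin at the centre of the underside. At the start the stylus lies on its +y half, pointing about along +x; the -y half is free
- star_knob: bystander: red three-armed hand knob, 86 mm across, 28 mm high, origin under its centre
- bottle: bystander: clear bottle with blue cap, 64 mm in diameter, 190 mm high
- film_roll: bystander: upright white film roll, 96 mm in diameter, 130 mm high
- wrench: bystander: wrench, 170 mm long, lying flat
- cup: bystander: grey cup, 76 mm in diameter, 90 mm high
- glove_box: bystander: cardboard box 120 by 220 by 75 mm

How it is judged:
By the outcome, as a careful person would: the job done as asked, in the order asked, and still so for the second after the job is handed in, with the robot touching nothing.
Of pack1, pack2, pack3, pack4 only 2 to 4 are there at a start; the rules pass over those that are not, and their reading is None.
At some moment in a run one of pack1, pack2, pack3, pack4 may be knocked a few centimetres aside while the robot is not near it.
Once in a run the grip may slacken for a moment while it holds something.
It also fails if it takes over 210 s, if anything falls off the work surface, if the arm or the gripper's body presses on something with over 40 N, if the wrist force passes 120 N, or if a joint passes its speed limit or range.

## Robot

A 6-joint arm with a two-finger parallel gripper is mounted at the origin on the work surface. World frame = base frame: x ahead of the robot, y to its left, z up, the work surface at z = 0. Lengths are in m, angles in rad, forces in N, time in s.
With the tool pointing down it reaches from about 0.25 to 0.8 m from the base axis. Payload 8.5 kg.
Tool frame: the origin (TCP) lies at the very end of the fingers, on their centre line; the grasp point (between the pads) lies 19 mm behind it (arm.tcp_to_grasp is the z of the grasp point in the tool frame, in m); z points along the fingers, y is the direction in which the jaws open and shut (so a half turn about z gives the same grasp; the last joint's range is limited). The gripper opens to 85 mm and grips with 20 to 120 N. Pads are 22 mm wide; open, the fingers measure 114 mm over their backs; the gripper's body (76 mm by 85 mm) begins 54 mm behind the grasp point. The pads swing forward as they close: fully open they stand 13 mm farther back than shut.
Start: joints at [1.147, 0.238, -0.013, 1.319, 0, 1.571], TCP at [0.216, 0.479, 0.231] pointing down, gripper open.
Joint ranges: [-2.66, 2.66], [-1.03, 1.9], [-1.14, 1.46], [-1.82, 2.27], [-1.45, 1.34], [-3.14, 3.14]. Speed limits (rad/s): [2.22, 2.22, 2.79, 3.14, 3.14, 3.14].

## Interface

Orientations are given as a rotation vector (axis times angle).
In Python, from plant import arm, cams, order gives the robot as it stands. The module is installed in compiled form; this text tells all that it offers.
- The arm moves only by the tool play_rows, never from a script. Its argument "rows" is a list of rows, each a list of 7 numbers: the shift along the tool's x, y, z in m, then the turn, a rotation vector about the tool's x, y, z in degrees, then the opening, from 0 (shut) to 1 (fully open). A call has 1 to 8 rows; each row shifts and turns the pose as measured when the row begins, along the tool's axes as they then stand; what a row does not reach is not made up. A row lasts 1/8 s, in which the tool goes at most 62.5 mm and 10.7 degrees, less where a joint would pass 70% of its speed; a pose out of reach is approached as far as the arm can. A call with a gripper value outside its range is refused whole. The fingers move at their own pace and stop on an object; "newtons" is the grip in N (left out, the last holds). Time passes only in rows, so rows that do not move let the fingers close. It gives the time, the measured TCP pose, the force and the opening at its end, in the units of the state.
- arm.state(): the state, without advancing time (a new reading comes with each control period).
- cams.camera(name): name is "scene" or "side" or "wrist"; returns (picture, depth): 420x560x3 uint8, blue, green, red; 420x560 float32, m along the optical axis (not along the pixel's ray), 0 where there is no reading.
- cams.calibration(name): a dict with "fx", "fy", "cx", "cy" (pixels), "D" ([k1, k2, p1, p2, k3] as OpenCV has them; the pictures are not rectified), "R" (3x3) and "t" (3): a world point X has camera coordinates R X + t. Camera axes: x right, y down, z forward; pixel columns grow to the right and rows downward; lengths in m; the calibration is good to about 2 mm. A picture is of the moment at which its call begins: read the wrist's pose just before it. calibration takes no time and is no camera call; for the wrist camera it gives the pose at the moment of the call.
- order.job_done(): hands the job in, once; it reports no verdict.
Trained networks look in the newest picture that a camera, given by its name, has taken for a name from the list of things; names that differ only in an ending like _2 or _b are one class to them, and where a whole thing is asked for, a point or a joint stands for the part that bears it (a point fixed in the world has none). Each returns a list of dicts, best first, with "confidence" (0 to 1); they miss things now and then, are a little off and sometimes report something else, mostly with a low value. They report only what shows in the picture. A call takes as long as a camera call.
- cams.recognise(camera, name): "rect" ([left, top, right, bottom] in pixels, round what is visible of it).
- cams.tip_of(camera, name): "centre" ([column, row] in pixels: a listed point, or the origin of a listed thing).
The state is a dict: "t": time; "qpos": joint angles; "qvel": joint speeds; "effort": joint torques, N m; "tcp_pos": TCP position; "orientation": TCP orientation; "force": force on the tool from outside, world axes, zero at the start; "wrist_torque": the same for the moment, N m; "opening": finger opening in m.
Only numpy, scipy, OpenCV 4.12 (cv2) and the standard library are available. Lean on these libraries where they do the work, as an engineer would, in place of code of your own. Each camera call takes 0.05 s, during which the arm holds its last target.

## Working session

There is one attempt and no reset: what is moved stays moved. The work goes in short steps, Python scripts to look and compute and a tool call to move; the robot and the scene stay as the last step left them, time stands still between calls to the robot, and variables do not carry over. Pictures are saved under pics/ and viewed, and the job is handed in when it is done.

Besides the shell and the picture viewer there is one more tool, called in YAML: its name, and indented under it one key for each argument. play_rows: Moves the arm, as the interface text tells. Its arguments: {"type":"object","properties":{"rows":{"type":"array"},"newtons":{"type":"number"}},"required":["rows"]}

```bash
ls; mkdir -p pics; python3 - <<'E'
from plant import arm, cams, order
import cv2
for n in ["scene","side","wrist"]:
    p,d=cams.camera(n); cv2.imwrite(f"pics/{n}0.png",p)
    c=cams.calibration(n); print(n,{k:(v if not hasattr(v,'tolist') else v.tolist()) for k,v in c.items()})
print(arm.state()); print(arm.tcp_to_grasp)
E
```

```text
pics
scene {'fx': 384.6976085240016, 'fy': 384.6976085240016, 'cx': 282.96593307880846, 'cy': 207.99945744237013, 'D': [-0.09106081763781729, 0.0, 0.0, 0.0, 0.0], 'R': [[-0.8466068028843158, 0.5321454063548123, 0.008842386864937227], [0.3724090275699386, 0.6041829667744097, -0.7044675002042929], [-0.380221563689397, -0.5931139933900941, -0.7096811631644493]], 't': [0.4124461092190712, -0.15320226067685067, 1.3361939657050717]}
side {'fx': 526.1735536342206, 'fy': 526.1735536342206, 'cx': 273.98264176591755, 'cy': 201.89933347799033, 'D': [-0.12616817191854568, 0.0, 0.0, 0.0, 0.0], 'R': [[0.9861412144383337, -0.16588757890568528, 0.0026108142214239082], [-0.10875110363932984, -0.6582098639932137, -0.7449382339491395], [0.1252944637376947, 0.7343303657801747, -0.6671283319196077]], 't': [-0.517025264917006, 0.12124958088424662, 1.4622587778324274]}
wrist {'fx': 321.1884055325406, 'fy': 321.1884055325406, 'cx': 281.11643752972634, 'cy': 217.34614618367115, 'D': [-0.06623386897834041, 0.0, 0.0, 0.0, 0.0], 'R': [[0.41108427594705615, 0.9115950908719848, -0.002026910748614646], [0.87237351
[... 173 characters left out ...]
84992826221522]}
{'t': 0.15, 'qpos': array([ 1.14701369e+00,  2.38666305e-01, -1.40110319e-02,  1.31920071e+00,
        9.09309346e-06,  1.57077831e+00]), 'qvel': array([-2.39543531e-04, -9.15605604e-06,  2.01942309e-04,  1.45191220e-03,
        3.75704029e-04,  1.36455096e-03]), 'effort': array([-3.74291867e-04, -5.39077449e+01,  3.46598947e+01,  1.45229281e-02,
        3.52612233e-05,  1.37440284e-05]), 'tcp_pos': array([0.21576269, 0.47829195, 0.23083237]), 'orientation': array([-6.60628672e-01, -3.07110504e+00,  1.65802997e-03]), 'force': array([-0.30028433, -0.81994047,  0.9468964 ]), 'wrist_torque': array([-0.04702262,  0.02289165, -0.01890915]), 'opening': 0.08533540065690416}
-0.0187
```

View pics/scene0.png

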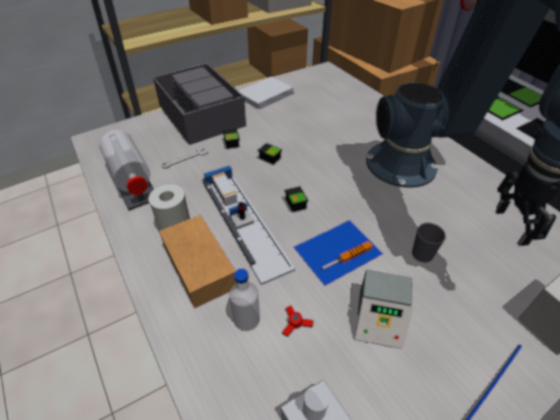

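View pics/side0.png

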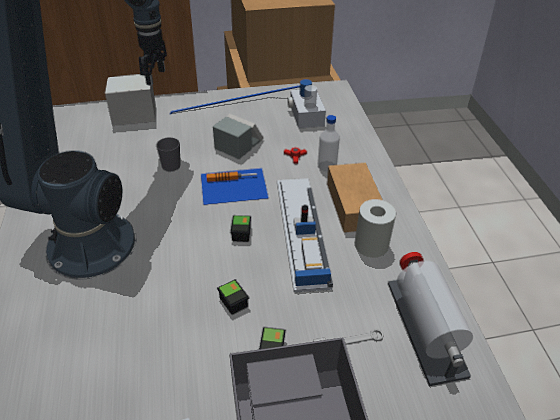

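View pics/wrist0.png

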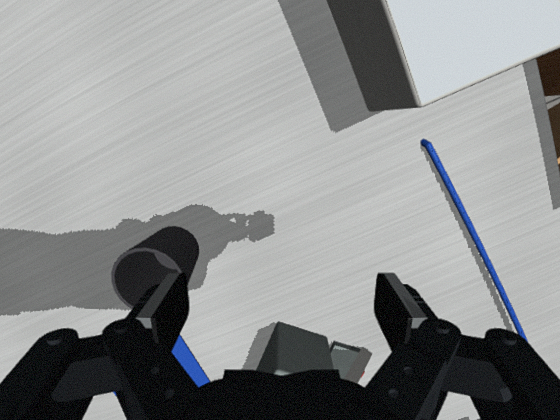

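Three packs are visible: scene at about (232,138), (270,153) and (297,198), side at (272,338), (233,296) and (241,228). The bar lies near the stop at side (313,255), with the jaw just beyond it at (305,215). Next I'll write the helpers and measure.

```bash
cat > h.py <<'E'
import numpy as np, cv2
from scipy.spatial.transform import Rotation as Ro
from plant import arm, cams, order
def cal(n):
    c=cams.calibration(n); K=np.array([[c['fx'],0,c['cx']],[0,c['fy'],c['cy']],[0,0,1.]]); return K,np.array(c['D'],float),np.array(c['R']),np.array(c['t'])
def shot(n,name=None):
    c=cal(n); p,d=cams.camera(n)
    if name: cv2.imwrite(f"pics/{name}.png",p)
    return p,d,c
def pix2plane(px,z,c):
    K,D,R,t=c; u=cv2.undistortPoints(np.array(px,float).reshape(-1,1,2),K,D).reshape(-1,2)
    r=np.c_[u,np.ones(len(u))]@R; o=-R.T@t
    s=(z-o[2])/r[:,2]; return o+s[:,None]*r
def proj(X,c):
    K,D,R,t=c; return cv2.projectPoints(np.array(X,float).reshape(-1,1,3),Ro.from_matrix(R).as_rotvec(),t,K,D)[0].reshape(-1,2)
def cloud(d,c):
    K,D,R,t=c; h,w=d.shape; v,u=np.mgrid[:h,:w]
    n=cv2.undistortPoints(np.stack([u,v],-1).reshape(-1,1,2).astype(float),K,D).reshape(h,w,2)
    X=np.dstack([n*d[...,None],d])
    W=(X-t)@R; W[d<=0]=np.nan; return W
def ortho(p,W,x0,x1,y0,y1,res=0.001,zmax=0.3,zmin=-0.02):
    # rows: x decreasing downward from x1 ; cols: y decreasing (y left)
    H=int((x1-x0)/res);Wd=int((y1-y0)/res)
    im=np.zeros((H,Wd,3),np.uint8);zz=np.full((H,Wd),np.nan)
    P=W.reshape(-1,3);C=p.reshape(-1,3);ok=np.isfinite(P[:,0])&(P[:,2]<zmax)&(P[:,2]>zmin)
    P=P[ok];C=C[ok];o=np.argsort(P[:,2]);P=P[o];C=C[o]
    r=((x1-P[:,0])/res).astype(int);q=((y1-P[:,1])/res).astype(int)
    k=(r>=0)&(r<H)&(q>=0)&(q<Wd); im[r[k],q[k]]=C[k]; zz[r[k],q[k]]=P[k,2]
    return im,zz
def st():
    s=arm.state(); R=Ro.from_rotvec(s['orientation']).as_matrix()
    return s['tcp_pos'],R,s
def rel(tp,Rt):
    """shift in tool axes, rotvec deg tool axes to reach target"""
    p,R,s=st(); return R.T@(np.array(tp)-p), np.degrees(Ro.from_matrix(R.T@Rt).as_rotvec())
def down(yaw):
    """tool down; tool y axis (jaw) at angle yaw(deg) in world xy"""
    a=np.radians(yaw); y=np.array([np.cos(a),np.sin(a),0]); z=np.array([0,0,-1.]); x=np.cross(y,z); return np.c_[x,y,z]
E
python3 - <<'E'
from h import *
ims=[]
for n in ["scene","side"]:
    p,d,c=shot(n); W=cloud(d,c)
    np.save(f"/tmp/{n}W.npy",W)
    for nm in ["gauge","pack1","jaw_face","jaw_post","console","button_top","stylus","setting_bar","mat","star_knob","bottle","cup","glove_box","film_roll","wrench"]:
        r=cams.tip_of(n,nm)
        r=[(np.round(q['centre'],1).tolist(),round(q['confidence'],2)) for q in r if q['confidence']>.3]
        zz={"pack1":0,"setting_bar":.032,"jaw_face":.032,"jaw_post":.087,"button_top":.06,"stylus":.013}.get(nm,0)
        print(n,nm,[(a,b,np.round(pix2plane(a,zz,c)[0][:2],3).tolist()) for a,b in r])
    im,_=ortho(p,W,0.1,0.8,-0.6,0.4,0.003)
    ims.append(cv2.resize(cv2.dilate(im,np.ones((2,2))),None,fx=2,fy=2,interpolation=0))
cv2.imwrite("pics/orthoA.png",ims[0]);cv2.imwrite("pics/orthoB.png",ims[1])
print(st()[2]['t'])
E
```

```text
scene gauge [([245.1, 222.2], 0.81, [0.593, -0.042])]
scene pack1 [([229.7, 144.9], 0.79, [0.459, -0.413]), ([268.2, 155.3], 0.67, [0.37, -0.285]), ([296.9, 201.4], 0.6, [0.414, -0.035])]
scene jaw_face [([237.1, 208.4], 0.84, [0.599, -0.076])]
scene jaw_post [([243.7, 205.3], 0.8, [0.599, -0.027]), ([184.4, 159.8], 0.53, [0.663, -0.305])]
scene console [([381.1, 319.4], 0.8, [0.466, 0.411]), ([423.2, 257.3], 0.53, [0.238, 0.332])]
scene button_top [([380.8, 319.6], 0.61, [0.499, 0.429])]
scene stylus [([356.5, 253.4], 0.76, [0.395, 0.229])]
scene setting_bar [([226.9, 190.7], 0.56, [0.59, -0.161])]
scene mat [([339.1, 248.9], 0.92, [0.418, 0.184])]
scene star_knob [([293.4, 323.3], 0.91, [0.65, 0.306])]
scene bottle [([245.7, 320.7], 0.57, [0.744, 0.241])]
scene cup [([422.9, 256.1], 0.78, [0.236, 0.329])]
scene glove_box [([197.5, 264.3], 0.74, [0.775, 0.026])]
scene film_roll [([177.7, 230.4], 0.94, [0.775, -0.117]), ([225.9, 190.3], 0.48, [0.579, -0.198])]
scene wrench [([184.6, 161.1], 0.53, [0.636, -0.411])]
side gauge [([302.7, 228.7], 0.8, [0.603, -0.033])]
side pack1 [([270.
[... 369 characters left out ...]
74]), ([328.5, 167.0], 0.53, [0.723, 0.162])]
side stylus [([223.2, 176.3], 0.7, [0.399, 0.227])]
side setting_bar [([308.8, 257.9], 0.93, [0.588, -0.174]), ([295.5, 156.4], 0.58, [0.641, 0.268])]
side mat [([230.8, 187.5], 0.8, [0.418, 0.184])]
side star_knob []
side bottle [([327.1, 161.1], 0.58, [0.749, 0.267]), ([295.1, 157.3], 0.43, [0.648, 0.305])]
side cup [([171.2, 164.7], 0.96, [0.234, 0.333])]
side glove_box [([231.8, 185.4], 0.64, [0.422, 0.194]), ([302.8, 226.0], 0.62, [0.605, -0.022]), ([349.5, 207.3], 0.57, [0.761, 0.034]), ([304.1, 230.8], 0.53, [0.605, -0.042])]
side film_roll [([372.0, 245.3], 0.92, [0.781, -0.129])]
side wrench [([350.1, 338.8], 0.76, [0.638, -0.416])]
1.75
```

View pics/orthoB.png

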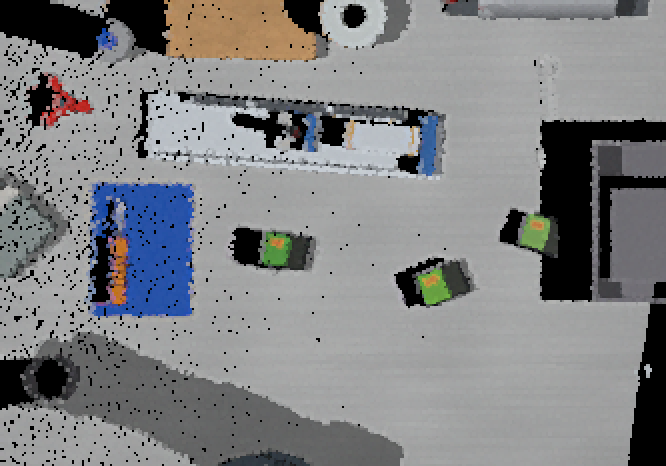

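View pics/orthoA.png

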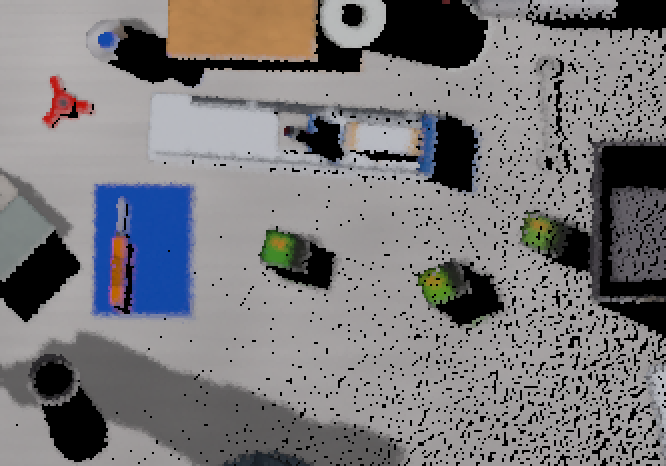

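```bash
cat >> h.py <<'E'
def plan(tp,Rt,n=None,g=1.0,vmax=0.055,wmax=10.0):
    p,R,s=st(); tp=np.array(tp,float); rv=Ro.from_matrix(R.T@Rt).as_rotvec(); 
    if n is None: n=max(1,int(np.ceil(max(np.linalg.norm(tp-p)/vmax,np.degrees(np.linalg.norm(rv))/wmax))))
    for i in range(n):
        Ri=R@Ro.from_rotvec(rv*i/n).as_matrix()
        print([round(v,4) for v in Ri.T@(tp-p)/n]+[round(v,2) for v in np.degrees(rv/n)]+[g])
E
python3 - <<'E'
from h import *
p,R,s=st(); K,D,Rc,t=cal("wrist")
C=-Rc.T@t; print("cam in tool",R.T@(C-p)); print("cam axes in tool\n",(Rc@R))
plan([0.50,-0.08,0.33],down(-4))
E
```

```text
cam in tool [ 0.07415333  0.00031457 -0.14120241]
cam axes in tool
 [[ 1.03271755e-04  9.99999595e-01  8.94545284e-04]
 [-9.56703497e-01  3.59170580e-04 -2.91064063e-01]
 [-2.91064267e-01 -8.25755906e-04  9.56703147e-01]]
[np.float64(-0.0407), np.float64(-0.0327), np.float64(-0.0082), np.float64(-0.0), np.float64(0.0), np.float64(5.81), 1.0]
[np.float64(-0.0438), np.float64(-0.0284), np.float64(-0.0082), np.float64(-0.0), np.float64(0.0), np.float64(5.81), 1.0]
[np.float64(-0.0465), np.float64(-0.0238), np.float64(-0.0082), np.float64(-0.0), np.float64(0.0), np.float64(5.81), 1.0]
[np.float64(-0.0486), np.float64(-0.019), np.float64(-0.0082), np.float64(-0.0), np.float64(0.0), np.float64(5.81), 1.0]
[np.float64(-0.0503), np.float64(-0.014), np.float64(-0.0082), np.float64(-0.0), np.float64(0.0), np.float64(5.81), 1.0]
[np.float64(-0.0515), np.float64(-0.0088), np.float64(-0.0082), np.float64(-0.0), np.float64(0.0), np.float64(5.81), 1.0]
[np.float64(-0.0521), np.float64(-0.0035), np.float64(-0.0082), np.float64(-0.0), np.float64(0.0), np.float64(5.81), 1.0]
[np.float64(-0.0522), np.float64(0.0017), np.float64(-0.0082), np.float64(-0.0), np.float64(0.0), np.float64(5.81), 1.0]
[np.float64(-0.0517), np.float64(0.007), np.float64(-0.0082), np.float64(-0.0), np.float64(0.0), np.float64(5.81), 1.0]
[np.float64(-0.0508), np.float64(0.0122), np.float64(-0.0082), np.float64(-0.0), np.float64(0.0), np.float64(5.81), 1.0]
[np.float64(-0.0493), np.float64(0.0173), np.float64(-0.0082), np.float64(-0.0), np.float64(0.0), np.float64(5.81), 1.0]
[np.float64(-0.0473), np.float64(0.0222), np.float64(-0.0082), np.float64(-0.0), np.float64(0.0), np.float64(5.81), 1.0]
```

play_rows:
  rows:
    - [-0.041,-0.033,-0.008,0,0,5.8,1]
    - [-0.044,-0.028,-0.008,0,0,5.8,1]
    - [-0.0465,-0.024,-0.008,0,0,5.8,1]
    - [-0.0485,-0.019,-0.008,0,0,5.8,1]
    - [-0.05,-0.014,-0.008,0,0,5.8,1]
    - [-0.0515,-0.009,-0.008,0,0,5.8,1]
    - [-0.052,-0.0035,-0.008,0,0,5.8,1]
    - [-0.052,0.002,-0.008,0,0,5.8,1]

```text
t: 2.75
tcp_pos: [0.4062, 0.0969, 0.297]
orientation: [1.84, 2.544, 0.004]
force: [0.3, 0.8, -0.3]
opening: 0.0857
```

play_rows:
  rows:
    - [-0.052,0.007,-0.008,0,0,5.8,1]
    - [-0.051,0.012,-0.008,0,0,5.8,1]
    - [-0.049,0.017,-0.008,0,0,5.8,1]
    - [-0.047,0.022,-0.008,0,0,5.8,1]
    - [0,0,0,0,0,0,1]

```text
t: 3.38
tcp_pos: [0.4994, -0.1015, 0.3308]
orientation: [2.333, 2.099, 0.008]
force: [0.3, -0.3, 0.2]
opening: 0.0857
```

```bash
python3 - <<'E'
from h import *
p,d,c=shot("wrist","w1"); W=cloud(d,c); np.save("/tmp/w1.npy",W); print(st())
im,zz=ortho(p,W,0.3,0.75,-0.4,0.25,0.001)
cv2.imwrite("pics/w1o.png",cv2.dilate(im,np.ones((2,2))))
E
```

```text
(array([ 0.49859036, -0.10012763,  0.33072813]), array([[ 0.10340432,  0.99462568,  0.00522605],
       [ 0.99463787, -0.10341197,  0.0012139 ],
       [ 0.00174782,  0.00507251, -0.99998561]]), {'t': 3.425, 'qpos': array([-0.19952799,  0.19312268,  0.17915349,  1.55194533,  0.00222566,
        1.47486785]), 'qvel': array([ 0.04286466, -0.02562434, -0.03410405,  0.00089872,  0.0047524 ,
       -0.00412667]), 'effort': array([-1.44473534e+00, -5.00190997e+01,  3.60160232e+01, -1.86318308e-01,
       -8.79005366e-02,  3.00791755e-02]), 'tcp_pos': array([ 0.49859036, -0.10012763,  0.33072813]), 'orientation': array([2.33153906, 2.10170458, 0.00736806]), 'force': array([-0.71368275, -0.54752645, -0.30783462]), 'wrist_torque': array([0.02890249, 0.01834437, 0.01557386]), 'opening': 0.08544315491186535})
```

View pics/w1.png

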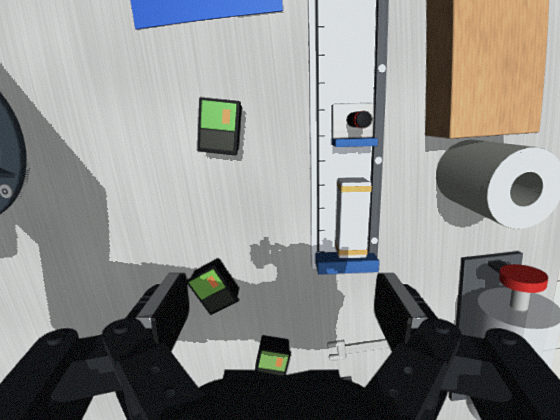

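View pics/w1o.png

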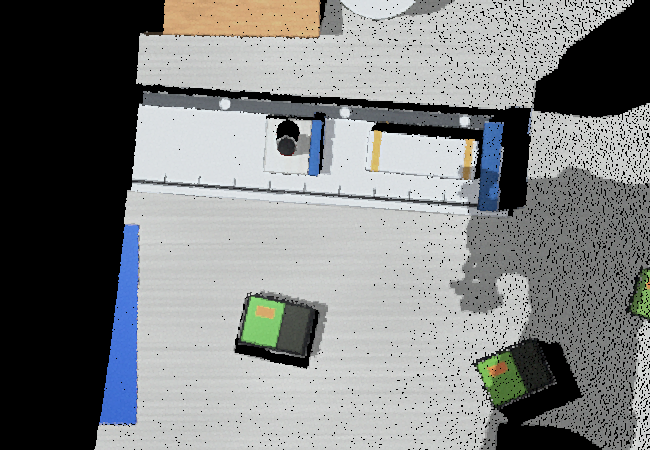

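```bash
cat >> h.py <<'E'
def rects(P,zlo,zhi,box,amin=200,res=0.001):
    """minAreaRect of connected blobs with z in range within box x0,x1,y0,y1"""
    x0,x1,y0,y1=box; Q=P.reshape(-1,3); k=np.isfinite(Q[:,0])&(Q[:,2]>zlo)&(Q[:,2]<zhi)&(Q[:,0]>x0)&(Q[:,0]<x1)&(Q[:,1]>y0)&(Q[:,1]<y1); Q=Q[k]
    m=np.zeros((int((x1-x0)/res)+1,int((y1-y0)/res)+1),np.uint8)
    m[((Q[:,0]-x0)/res).astype(int),((Q[:,1]-y0)/res).astype(int)]=255
    m=cv2.morphologyEx(m,cv2.MORPH_CLOSE,np.ones((4,4)))
    n,l,s,_=cv2.connectedComponentsWithStats(m); out=[]
    for i in range(1,n):
        if s[i,4]<amin: continue
        r,cx=np.nonzero(l==i); rc=cv2.minAreaRect(np.c_[r,cx].astype(np.float32))
        b=cv2.boxPoints(rc); c=np.array(rc[0])*res+[x0,y0]
        e=[b[1]-b[0],b[2]-b[1]]; e=max(e,key=np.linalg.norm); a=np.degrees(np.arctan2(e[1],e[0]))%180
        kk=(l[((Q[:,0]-x0)/res).astype(int),((Q[:,1]-y0)/res).astype(int)]==i)
        out.append((np.round(c,4).tolist(),sorted(np.round(np.array(rc[1])*res,4).tolist()),round(a,1),int(s[i,4]),round(float(np.median(Q[kk,2])),4)))
    return out
E
python3 - <<'E'
from h import *
W=np.load("/tmp/w1.npy")
print("pack");[print(r) for r in rects(W,.036,.048,(0.3,0.5,-.4,.1))]
print("bar/stop");[print(r) for r in rects(W,.046,.058,(0.52,0.66,-.3,.1))]
print("fence");[print(r) for r in rects(W,.019,.030,(0.6,0.68,-.3,.2))]
print("bed");[print(r) for r in rects(W,.006,.017,(0.52,0.70,-.3,.2))]
print("post");[print(r) for r in rects(W,.08,.095,(0.52,0.70,-.3,.2),50)]
# fence inner edge: bed pts vs fence pts
Q=W.reshape(-1,3);Q=Q[np.isfinite(Q[:,0])]
f=Q[(Q[:,2]>.020)&(Q[:,2]<.03)&(Q[:,0]>.6)&(Q[:,0]<.68)]
ys=np.arange(-.2,.1,.02);e=[]
for y in ys:
    g=f[abs(f[:,1]-y)<.01]; e.append((np.percentile(g[:,0],3),np.percentile(g[:,0],97)))
e=np.array(e);print(np.round(e,4).tolist());print(np.polyfit(ys,e[:,0],1),np.polyfit(ys,e[:,1],1))
E
```

```text
pack
([0.3783, -0.2626], [0.055, 0.0704], np.float32(114.0), 3693, 0.0405)
([0.4261, -0.0255], [0.0552, 0.0708], np.float32(77.9), 3721, 0.0404)
([0.458, -0.3875], [0.025, 0.056], np.float32(0.0), 1061, 0.0403)
bar/stop
([0.5844, -0.2405], [0.0208, 0.0886], np.float32(176.1), 1717, 0.0506)
([0.5955, -0.1711], [0.0421, 0.1108], np.float32(84.6), 4421, 0.0506)
([0.6026, -0.064], [0.0109, 0.0555], np.float32(174.3), 528, 0.0509)
fence
([0.6223, -0.0657], [0.0518, 0.35], np.float32(85.9), 5491, 0.0227)
bed
([0.5901, -0.0715], [0.0892, 0.377], np.float32(86.0), 21405, 0.0106)
post
([0.6046, -0.0356], [0.0196, 0.0196], np.float32(119.7), 315, 0.0858)
[[0.624, 0.6361], [0.625, 0.638], [0.6265, 0.6395], [0.628, 0.6413], [0.6044, 0.6421], [0.6312, 0.644], [0.6328, 0.6458], [0.6023, 0.646], [0.6019, 0.6482], [0.6013, 0.6486], [0.6379, 0.6509], [0.6396, 0.6523], [0.6402, 0.6536], [0.6421, 0.6549], [0.6436, 0.6573], [0.6451, 0.6578]]
[0.07530799 0.63038082] [0.07145462 0.65084745]
```

```bash
cat >> h.py <<'E'
GY=np.array([.0715,.9974,0]); GX=np.array([.9974,-.0715,0]); GO=np.array([.5995,-.0407,0])
def G(x,y,z): return GO+GX*x+GY*y+np.array([0,0,z])
def toG(p): q=np.array(p)-GO; return np.round([q@GX,q@GY,q[2]],4)
RG=down(-4.1)
E
python3 - <<'E'
from h import *
plan([.6046,-.0356,.12],RG,n=5)
E
```

```text
[np.float64(0.015), np.float64(0.0195), np.float64(0.0423), np.float64(0.06), np.float64(-0.02), np.float64(-0.37), 1.0]
[np.float64(0.0148), np.float64(0.0197), np.float64(0.0422), np.float64(0.06), np.float64(-0.02), np.float64(-0.37), 1.0]
[np.float64(0.0147), np.float64(0.0198), np.float64(0.0422), np.float64(0.06), np.float64(-0.02), np.float64(-0.37), 1.0]
[np.float64(0.0146), np.float64(0.02), np.float64(0.0422), np.float64(0.06), np.float64(-0.02), np.float64(-0.37), 1.0]
[np.float64(0.0145), np.float64(0.0201), np.float64(0.0422), np.float64(0.06), np.float64(-0.02), np.float64(-0.37), 1.0]
```

play_rows:
  rows:
    - [0.015,0.0195,0.042,0.06,0,-0.37,0.6]
    - [0.015,0.0197,0.042,0.06,0,-0.37,0.6]
    - [0.0147,0.02,0.042,0.06,0,-0.37,0.6]
    - [0.0146,0.02,0.042,0.06,0,-0.37,0.6]
    - [0.0145,0.02,0.042,0.06,0,-0.37,0.6]
    - [0,0,0,0,0,0,0.6]

```text
t: 4.18
tcp_pos: [0.605, -0.0268, 0.1171]
orientation: [-2.287, -2.153, -0.005]
force: [-0.8, -0.5, 0.0]
opening: 0.0512
```

```bash
python3 - <<'E'
from h import *
p,d,c=shot("wrist","w2"); W=cloud(d,c)
print(st()[0],st()[2]['opening'])
print("post");[print(r) for r in rects(W,.08,.095,(0.52,0.70,-.3,.2),50)]
print(rel([.6046,-.0356,.048],RG))
E
```

```text
[ 0.60532077 -0.02725204  0.11912961] 0.051373227797600465
post
([0.6055, -0.0355], [0.019, 0.021], np.float32(90.0), 331, 0.0859)
(array([-0.00853071, -0.00051552,  0.0711097 ]), array([ 0.24366461, -0.12568146,  0.61673168]))
```

View pics/w2.png

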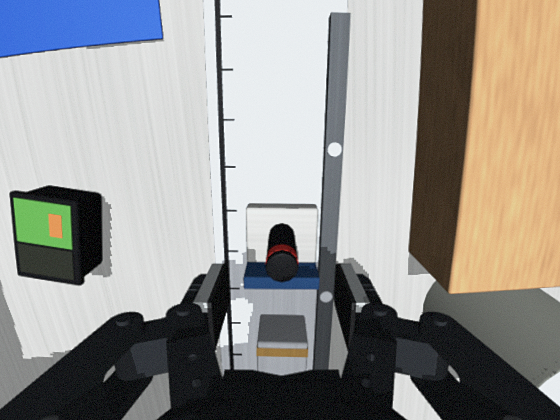

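The post, at pixel (281,262), is centred between the fingers. Next I'll lower onto it and grip.

play_rows:
  rows:
    - [-0.0085,0,0.01,0.2,0,0.6,0.6]
    - [0,0,0.03,0,0,0,0.6]
    - [0,0,0.03,0,0,0,0.6]
    - [0,0,0,0,0,0,0.6]
    - [0,0,0,0,0,0,0.1]
    - [0,0,0,0,0,0,0.1]
    - [0,0,0,0,0,0,0.1]
    - [0,0,0,0,0,0,0.1]
  newtons: 30

```text
t: 5.22
tcp_pos: [0.6047, -0.0384, 0.0563]
orientation: [2.298, 2.134, 0.012]
force: [1.3, 0.3, -9.0]
opening: 0.0188
```

```bash
python3 - <<'E'
from h import *
p,R,s=st(); print(p,toG(p),s['force'],R.T@GY)
print(rel(p+GY*.12,RG))
E
```

```text
[ 0.604654   -0.03837289  0.05629915] [0.005  0.0027 0.0563] [ 1.32222884  0.32482847 -8.97884734] [ 0.99995435 -0.00242235  0.00210754]
(array([ 0.11999452, -0.00029068,  0.0002529 ]), array([ 0.49826612, -0.1213594 , -0.13858336]))
```

play_rows:
  rows:
    - [0.02,0,0,0,0,0,0.1]
    - [0.02,0,0,0,0,0,0.1]
    - [0.02,0,0,0,0,0,0.1]
    - [0.02,0,0,0,0,0,0.1]
    - [0.02,0,0,0,0,0,0.1]
    - [0.02,0,0,0,0,0,0.1]
    - [0,0,0,0,0,0,0.1]

```text
t: 6.1
tcp_pos: [0.6137, 0.0894, 0.0563]
orientation: [2.297, 2.135, 0.009]
force: [0.8, 2.2, -7.4]
opening: 0.0189
```

```bash
python3 - <<'E'
from h import *
p,R,s=st(); print(p,toG(p),s['force'],s['opening'])
shot("wrist","w3")
E
```

```text
[0.61370257 0.08938186 0.05629413] [0.0049 0.1308 0.0563] [ 0.83276629  2.19664047 -7.41652473] 0.01886517491983758
```

View pics/w3.png

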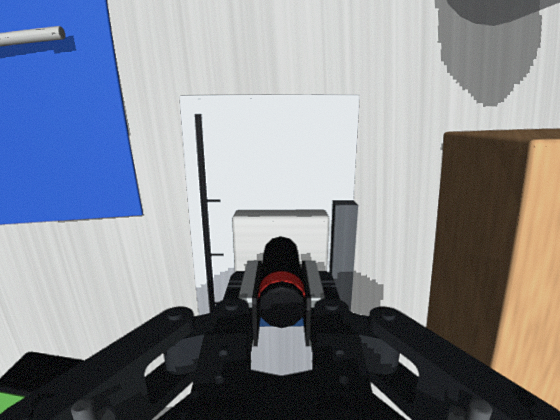

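play_rows:
  rows:
    - [0,0,0,0,0,0,0.6]
    - [0,0,0,0,0,0,0.6]
    - [0,0,-0.05,0,0,0,0.7]
    - [0,0,-0.05,0,0,0,0.7]
    - [-0.06,0,0,0,0,0,0.7]
    - [-0.06,0,0,0,0,0,0.7]
    - [-0.06,0,0,0,0,0,0.7]
    - [-0.06,0,0,0,0,0,0.7]

```text
t: 7.15
tcp_pos: [0.5989, -0.1574, 0.1661]
orientation: [2.287, 2.13, 0.025]
force: [1.3, -0.0, -0.5]
opening: 0.0598
```

play_rows:
  rows:
    - [0,0,0,0,0,0,0.7]
    - [0,0,0,0,0,0,0.7]

```text
t: 7.4
tcp_pos: [0.5984, -0.1631, 0.1674]
orientation: [2.293, 2.119, 0.027]
force: [-0.5, -0.3, -0.3]
opening: 0.06
```

```bash
python3 - <<'E'
from h import *
p,d,c=shot("wrist","w4"); W=cloud(d,c)
print(st()[0],st()[2]['opening'],st()[2]['force'])
print("bar/stop");[print(r) for r in rects(W,.046,.058,(0.52,0.66,-.3,.1))]
print(rel([.5955,-.1711,.075],down(-5.4)))
E
```

```text
[ 0.59848958 -0.16289352  0.16745924] 0.059913932340956724 [ 0.83741565 -0.14041841 -0.11880487]
bar/stop
([0.5887, -0.1825], [0.0896, 0.1353], np.float32(85.8), 6195, 0.0507)
(array([-0.00836394, -0.00471383,  0.09237326]), array([1.47296126, 0.02009648, 0.91169961]))
```

View pics/w4.png

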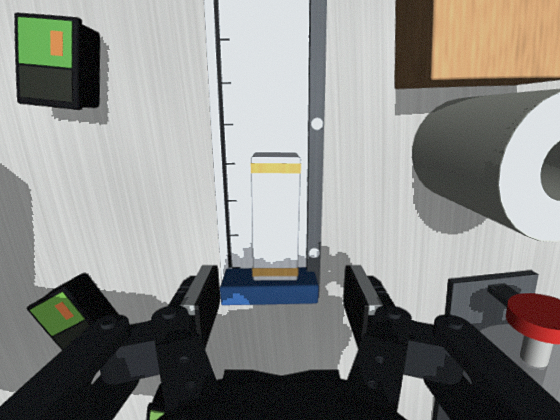

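```bash
python3 - <<'E'
from h import *
c=cal("wrist"); q=pix2plane([[252,161],[299,159],[298,278],[252,280]],.052,c); print(np.round(q,4),q.mean(0)); a=(q[0]+q[1]-q[2]-q[3]);print(np.degrees(np.arctan2(a[1],a[0])))
t=[*q.mean(0)[:2],.075];print(rel(t,down(-5)));plan(t,down(-5))
E
```

```text
[[ 0.5818 -0.1184  0.052 ]
 [ 0.6191 -0.1199  0.052 ]
 [ 0.6117 -0.2246  0.052 ]
 [ 0.5708 -0.2229  0.052 ]] [ 0.59585623 -0.17148349  0.052     ]
84.98218334188324
(array([-0.00871837, -0.00432881,  0.09238336]), array([1.47287149, 0.02523777, 0.51172164]))
[np.float64(-0.0044), np.float64(-0.0022), np.float64(0.0462), np.float64(0.74), np.float64(0.01), np.float64(0.26), 1.0]
[np.float64(-0.0044), np.float64(-0.0016), np.float64(0.0462), np.float64(0.74), np.float64(0.01), np.float64(0.26), 1.0]
```

play_rows:
  rows:
    - [-0.0044,-0.002,0.046,0.75,0,0.25,0.7]
    - [-0.0044,-0.002,0.046,0.75,0,0.25,0.7]
    - [0,0,0,0,0,0,0.7]
    - [0,0,0,0,0,0,0.7]

```text
t: 7.95
tcp_pos: [0.5983, -0.1676, 0.077]
orientation: [2.307, 2.126, 0.004]
force: [0.7, 1.1, 0.1]
opening: 0.0596
```

```bash
python3 - <<'E'
from h import *
print(st()[0],st()[2]['force']); print(rel([.5958,-.1713,.031],down(-5)))
E
```

```text
[ 0.59834252 -0.16762653  0.0770417 ] [0.68558404 1.14345578 0.10658906]
(array([-0.00382652, -0.00244637,  0.04603444]), array([0.26293897, 0.0510504 , 0.33314572]))
```

play_rows:
  rows:
    - [-0.003,-0.0025,0.023,0.2,0,0.3,0.7]
    - [0,0,0.021,0,0,0,0.7]
    - [0,0,0.002,0,0,0,0.7]
    - [0,0,0,0,0,0,0.3]
    - [0,0,0,0,0,0,0.3]
    - [0,0,0,0,0,0,0.3]
    - [0,0,0,0,0,0,0.3]
  newtons: 60

```text
t: 8.82
tcp_pos: [0.6013, -0.1693, 0.041]
orientation: [2.303, 2.119, 0.011]
force: [-0.2, 0.9, -4.4]
opening: 0.0382
```

play_rows:
  rows:
    - [0,0,0,0,0,0,0.6]
    - [0,0,0,0,0,0,0.6]
    - [0,0,0,0,0,0,0.6]

```text
t: 9.2
tcp_pos: [0.6023, -0.1696, 0.042]
orientation: [2.301, 2.117, 0.013]
force: [0.0, -0.5, 0.2]
opening: 0.051
```

```bash
python3 - <<'E'
from h import *
print(st()[0],st()[2]['force'],st()[2]['opening'],st()[2]['qvel']); print(rel([.5958,-.1713,.031],down(-5)))
E
```

```text
[ 0.60226108 -0.16964182  0.04197174] [ 0.02277844 -0.53206175  0.21461217] 0.05102723105917811 [-0.00101823 -0.00325539  0.00507625  0.00088581  0.00152589  0.00134857]
(array([-0.00215101, -0.00647903,  0.01087518]), array([0.93493951, 0.20052123, 0.23107518]))
```

play_rows:
  rows:
    - [-0.002,-0.0065,0.011,0.9,0.2,0.2,0.6]

```text
t: 9.32
tcp_pos: [0.5964, -0.1713, 0.0314]
orientation: [2.314, 2.122, 0.002]
force: [0.4, -0.9, 0.4]
opening: 0.0509
```

play_rows:
  rows:
    - [0,0,0,0,0,0,0.6]

```text
t: 9.45
tcp_pos: [0.5956, -0.1714, 0.0303]
orientation: [2.316, 2.123, 0.0]
force: [0.2, 0.2, -0.2]
opening: 0.0516
```

play_rows:
  rows:
    - [0,0,0,0,0,0,0.6]

```text
t: 9.57
tcp_pos: [0.5954, -0.1714, 0.03]
orientation: [-2.316, -2.122, 0.0]
force: [0.1, -0.2, -0.1]
opening: 0.0514
```

```bash
python3 - <<'E'
from h import *
print(st()[0],st()[2]['force'],st()[2]['opening']); print(rel([.5958,-.1713,.031],down(-5)))
p,d,c=shot("wrist","w5")
E
```

```text
[ 0.59537334 -0.171368    0.0300177 ] [ 0.09230511 -0.1872094  -0.05609792] 0.051411291763607175
(array([ 0.00010501,  0.00041864, -0.0009825 ]), array([-0.02846279, -0.0094966 ,  0.01053241]))
```

View pics/w5.png

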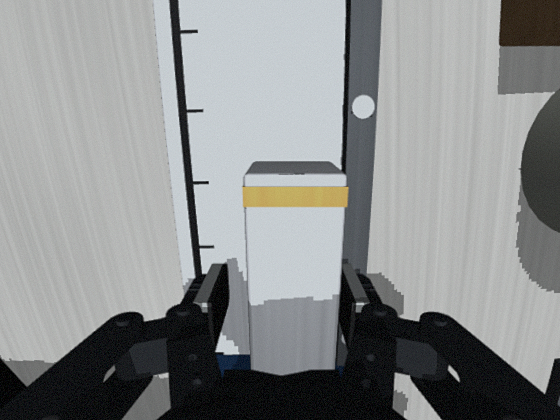

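play_rows:
  rows:
    - [0,0.005,0,0,0,0,0.6]
    - [0,0,0,0,0,0,0.3]
    - [0,0,0,0,0,0,0.3]
    - [0,0,0,0,0,0,0.3]
    - [0,0,0,0,0,0,0.3]
  newtons: 60

```text
t: 10.25
tcp_pos: [0.6007, -0.1718, 0.0303]
orientation: [-2.316, -2.122, 0.001]
force: [-0.2, 0.1, 0.1]
opening: 0.0388
```

play_rows:
  rows:
    - [0,0,-0.04,0,0,0,0.3]
    - [0,0,-0.05,0,0,0,0.3]
    - [0,0,-0.05,0,0,0,0.3]
    - [0,0,0,0,0,0,0.3]

```text
t: 10.75
tcp_pos: [0.5989, -0.1711, 0.171]
orientation: [-2.311, -2.119, 0.006]
force: [-0.3, 0.2, -5.4]
opening: 0.039
```

```bash
python3 - <<'E'
from h import *
print(st()[0],st()[2]['force'],st()[2]['opening'],np.degrees(st()[2]['qpos']).round(1)); plan([.42,.147,.15],down(90))
E
```

```text
[ 0.59891777 -0.17112413  0.17095434] [-0.25156564  0.21429114 -5.35989919] 0.03896386075068763 [-15.9  24.9   7.1  72.6   0.   79. ]
[np.float64(0.0301), np.float64(-0.0206), np.float64(0.0023), np.float64(-0.02), np.float64(-0.04), np.float64(-9.5), 1.0]
[np.float64(0.0331), np.float64(-0.0153), np.float64(0.0023), np.float64(-0.02), np.float64(-0.04), np.float64(-9.5), 1.0]
[np.float64(0.0352), np.float64(-0.0096), np.float64(0.0022), np.float64(-0.02), np.float64(-0.04), np.float64(-9.5), 1.0]
[np.float64(0.0363), np.float64(-0.0037), np.float64(0.0022), np.float64(-0.02), np.float64(-0.04), np.float64(-9.5), 1.0]
[np.float64(0.0364), np.float64(0.0023), np.float64(0.0022), np.float64(-0.02), np.float64(-0.04), np.float64(-9.5), 1.0]
[np.float64(0.0355), np.float64(0.0083), np.float64(0.0022), np.float64(-0.02), np.float64(-0.04), np.float64(-9.5), 1.0]
[np.float64(0.0337), np.float64(0.0141), np.float64(0.0021), np.float64(-0.02), np.float64(-0.04), np.float64(-9.5), 1.0]
[np.float64(0.0309), np.float64(0.0194), np.float64(0.0021), np.float64(-0.02), np.float64(-0.04), np.float64(-9.5), 1.0]
[np.float64(0.0273), np.float64(0.0243), np.float64(0.0021), np.float64(-0.02), np.float64(-0.04), np.float64(-9.5), 1.0]
[np.float64(0.0229), np.float64(0.0284), np.float64(0.0021), np.float64(-0.02), np.float64(-0.04), np.float64(-9.5), 1.0]
```

play_rows:
  rows:
    - [0.03,-0.02,0.002,0,0,-9.5,0.3]
    - [0.033,-0.015,0.002,0,0,-9.5,0.3]
    - [0.035,-0.0095,0.002,0,0,-9.5,0.3]
    - [0.036,-0.0035,0.002,0,0,-9.5,0.3]
    - [0.036,0.0025,0.002,0,0,-9.5,0.3]
    - [0.0355,0.0085,0.002,0,0,-9.5,0.3]
    - [0.034,0.014,0.002,0,0,-9.5,0.3]
    - [0.031,0.0195,0.002,0,0,-9.5,0.3]

```text
t: 11.75
tcp_pos: [0.442, 0.086, 0.1435]
orientation: [-0.454, -3.082, 0.001]
force: [0.4, 0.5, -3.3]
opening: 0.0388
```

```bash
python3 - <<'E'
from h import *
print(st()[0],st()[2]['force'],st()[2]['opening']); plan([.42,.147,.12],down(90))
E
```

```text
[0.44199643 0.08596977 0.14348663] [ 0.41128575  0.5209764  -3.32433206] 0.03875433384116759
[np.float64(0.019), np.float64(0.0261), np.float64(0.0121), np.float64(-0.01), np.float64(-0.74), np.float64(-8.39), 1.0]
[np.float64(0.0152), np.float64(0.0286), np.float64(0.0119), np.float64(-0.01), np.float64(-0.74), np.float64(-8.39), 1.0]
```

play_rows:
  rows:
    - [0.019,0.026,0.012,0,-0.7,-8.4,0.3]
    - [0.015,0.0285,0.012,0,-0.7,-8.4,0.3]
    - [0,0,0,0,0,0,0.3]

```text
t: 12.12
tcp_pos: [0.4143, 0.1491, 0.1149]
orientation: [0.024, -3.133, 0.003]
force: [-0.4, 0.1, -4.3]
opening: 0.0388
```

```bash
python3 - <<'E'
from h import *
print(st()[0],st()[2]['force'],st()[2]['opening']); print(rel([.42,.147,.03],down(90)))
p,d,c=shot("wrist","w6"); W=cloud(d,c)
b=(p[...,0].astype(int)-p[...,2]>60)&np.isfinite(W[...,0])&(W[...,2]<.02); Q=W[b]; print(len(Q),np.percentile(Q,[.5,99.5],axis=0))
E
```

```text
[0.41428884 0.14905491 0.11494759] [-0.43027625  0.05183299 -4.32405034] 0.03877667189847651
(array([-0.00636844, -0.00197985,  0.08490263]), array([-0.11312315, -0.46429465,  0.87855965]))
17450 [[ 3.27441760e-01  1.15246967e-01 -3.11263573e-04]
 [ 5.05890493e-01  2.62639917e-01  3.33555453e-03]]
```

View pics/w6.png

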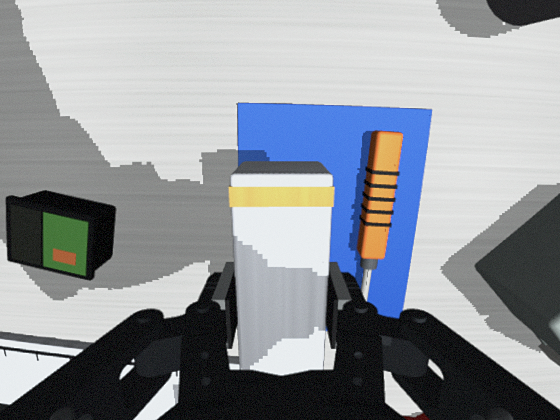

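play_rows:
  rows:
    - [-0.008,-0.004,0.03,0,-0.4,0.9,0.3]
    - [0,0,0.03,0,0,0,0.3]
    - [0,0,0,0,0,0,0.3]
    - [0,0,0,0,0,0,0.3]

```text
t: 12.68
tcp_pos: [0.4236, 0.1421, 0.0535]
orientation: [-0.016, -3.14, 0.005]
force: [0.3, -0.9, -3.5]
opening: 0.0384
```

```bash
python3 - <<'E'
from h import *
print(st()[0],st()[2]['force'],st()[2]['opening']); print(rel([.424,.145,.0225],down(90)))
E
```

```text
[0.42355377 0.14214599 0.05353524] [ 0.26052536 -0.88744684 -3.52043942] 0.03836038861806204
(array([-0.00045184,  0.00296314,  0.03102493]), array([-0.19323724, -0.06385337, -0.57076392]))
```

play_rows:
  rows:
    - [0,0.003,0.02,0,0,-0.6,0.3]
    - [0,0,0,0,0,0,0.3]

```text
t: 12.92
tcp_pos: [0.4252, 0.1451, 0.0353]
orientation: [0.001, 3.14, -0.004]
force: [0.1, -0.6, -3.5]
opening: 0.0387
```

```bash
python3 - <<'E'
from h import *
print(st()[0],st()[2]['force'],st()[2]['opening']); print(rel([.424,.145,.0225],down(90)))
E
```

```text
[0.42518028 0.14506742 0.03534224] [ 0.06402607 -0.62409893 -3.49160223] 0.038655373259363204
(array([ 1.20307070e-03, -3.66354475e-05,  1.28402476e-02]), array([-0.14227542,  0.10192566, -0.05321912]))
```

play_rows:
  rows:
    - [0,0,0.01,0,0,0,0.3]
    - [0,0,0.001,0,0,0,0.3]

```text
t: 13.18
tcp_pos: [0.4265, 0.1452, 0.0256]
orientation: [0.003, 3.137, -0.003]
force: [0.4, -0.1, -5.1]
opening: 0.0387
```

play_rows:
  rows:
    - [0,0,0.001,0,0,0,0.3]

```text
t: 13.3
tcp_pos: [0.4268, 0.1453, 0.0249]
orientation: [0.003, 3.137, -0.002]
force: [-0.5, -0.6, -4.6]
opening: 0.0388
```

play_rows:
  rows:
    - [-0.001,0,0.003,0,0,0,0.3]
    - [0,0,0,0,0,0,0.3]

```text
t: 13.55
tcp_pos: [0.4281, 0.1453, 0.0221]
orientation: [0.003, 3.136, -0.002]
force: [0.4, -0.9, -5.2]
opening: 0.0387
```

play_rows:
  rows:
    - [0,0,0.002,0,0,0,0.3]

```text
t: 13.68
tcp_pos: [0.4284, 0.1454, 0.0212]
orientation: [0.003, 3.135, -0.002]
force: [-9.0, -4.2, 42.4]
opening: 0.0384
```

Contact with the mat is clear at 42 N. I'll release now.

play_rows:
  rows:
    - [0,0,0,0,0,0,0.5]
    - [0,0,0,0,0,0,0.62]
    - [0,0,0,0,0,0,0.62]
    - [0,0,-0.04,0,0,0,0.62]
    - [0,0,-0.06,0,0,0,0.62]
    - [0,0,-0.05,0,0,0,1]
    - [0,0,-0.05,0,0,0,1]
    - [0,0,0,0,0,0,1]

```text
t: 14.68
tcp_pos: [0.4275, 0.1458, 0.2281]
orientation: [0.003, 3.134, -0.001]
force: [0.5, 0.1, -0.5]
opening: 0.0853
```

```bash
python3 - <<'E'
from h import *
print(st()[0],st()[2]['force'],st()[2]['opening'])
p,d,c=shot("wrist","w7"); W=cloud(d,c)
[print(r) for r in rects(W,.035,.05,(.25,.6,.0,.25))]
[print(r) for r in rects(W,.015,.028,(.25,.6,.15,.26))]
for n in("scene","side"):
  p,d,c=shot(n,n+"7"); W=cloud(d,c); print(n);[print(r) for r in rects(W,.034,.05,(.3,.52,-.5,.1),150)]
  for r in cams.tip_of(n,"pack1"): print(r, pix2plane(r['centre'],0,c).round(3))
E
```

```text
[0.42745868 0.14579019 0.22811557] [ 0.47840456  0.14205632 -0.45677619] 0.0853336320205997
([0.428, 0.146], [0.04, 0.11], np.float32(0.0), 4360, 0.0416)
([0.4315, 0.007], [0.014, 0.055], np.float32(0.0), 530, 0.0396)
([0.4197, 0.2233], [0.0215, 0.1484], np.float32(176.9), 2247, 0.0214)
scene
([0.4088, -0.0473], [0.0183, 0.0278], np.float32(141.3), 176, 0.04)
([0.4273, 0.0008], [0.0174, 0.0398], np.float32(161.6), 227, 0.0399)
{'centre': [232.8, 142.7], 'confidence': 0.77} [[ 0.443 -0.419  0.   ]]
{'centre': [271.3, 155.4], 'confidence': 0.67} [[ 0.361 -0.278  0.   ]]
{'centre': [297.0, 200.6], 'confidence': 0.63} [[ 0.411 -0.038  0.   ]]
{'centre': [338.3, 249.7], 'confidence': 0.35} [[0.422 0.185 0.   ]]
side
([0.378, -0.2642], [0.0556, 0.0705], np.float32(112.8), 2058, 0.0429)
([0.4226, -0.0534], [0.0176, 0.0464], np.float32(167.6), 250, 0.0436)
([0.428, -0.0089], [0.0304, 0.0444], np.float32(9.5), 286, 0.0433)
([0.4514, -0.4096], [0.0533, 0.0606], np.float32(73.8), 2089, 0.0432)
([0.4405, -0.0357], [0.0253, 0.0273], np.float32(20.0), 231, 0.0436)
{'centre': [274.6, 352.4], 'confidence': 0.87} [[ 0.455 -0.422  0.   ]]
{'centre': [242.5, 233.2], 'confidence': 0.72} [[ 0.429 -0.022  0.   ]]
{'centre': [232.2, 300.9], 'confidence': 0.72} [[ 0.374 -0.257  0.   ]]
{'centre': [301.6, 173.6], 'confidence': 0.54} [[0.651 0.216 0.   ]]
{'centre': [302.2, 230.1], 'confidence': 0.17} [[ 0.6   -0.038  0.   ]]
```

View pics/w7.png

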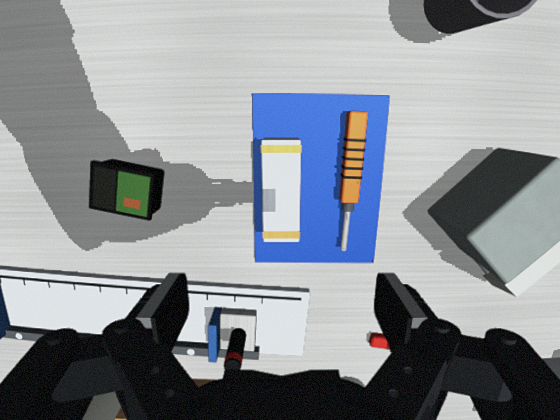

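View pics/side7.png

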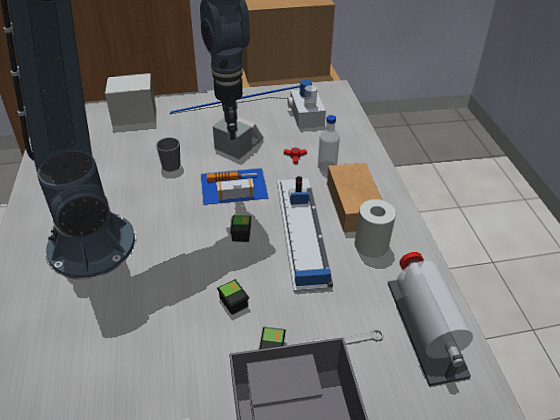

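Bar is flat on the mat at (0.428, 0.146), between rows 140 and 242 of the picture. Next is pack A.

```bash
python3 - <<'E'
from h import *
plan([.426,-.03,.15],down(-12.1))
E
```

```text
[np.float64(-0.0001), np.float64(-0.0159), np.float64(0.0067), np.float64(-0.02), np.float64(0.01), np.float64(9.27), 1.0]
[np.float64(-0.0027), np.float64(-0.0156), np.float64(0.0067), np.float64(-0.02), np.float64(0.01), np.float64(9.27), 1.0]
[np.float64(-0.0052), np.float64(-0.015), np.float64(0.0067), np.float64(-0.02), np.float64(0.01), np.float64(9.27), 1.0]
[np.float64(-0.0075), np.float64(-0.014), np.float64(0.0067), np.float64(-0.02), np.float64(0.01), np.float64(9.27), 1.0]
[np.float64(-0.0097), np.float64(-0.0126), np.float64(0.0067), np.float64(-0.02), np.float64(0.01), np.float64(9.27), 1.0]
[np.float64(-0.0116), np.float64(-0.0109), np.float64(0.0067), np.float64(-0.02), np.float64(0.01), np.float64(9.27), 1.0]
[np.float64(-0.0132), np.float64(-0.0089), np.float64(0.0067), np.float64(-0.02), np.float64(0.01), np.float64(9.27), 1.0]
[np.float64(-0.0144), np.float64(-0.0066), np.float64(0.0067), np.float64(-0.02), np.float64(0.01), np.float64(9.27), 1.0]
[np.float64(-0.0153), np.float64(-0.0042), np.float64(0.0067), np.float64(-0.02), np.float64(0.01), np.float64(9.27), 1.0]
[np.float64(-0.0158), np.float64(-0.0017), np.float64(0.0067), np.float64(-0.02), np.float64(0.01), np.float64(9.27), 1.0]
[np.float64(-0.0159), np.float64(0.0009), np.float64(0.0067), np.float64(-0.02), np.float64(0.01), np.float64(9.27), 1.0]
```

play_rows:
  rows:
    - [0,-0.016,0,0,0,9.3,1]
    - [-0.003,-0.0155,0.005,0,0,9.3,1]
    - [-0.005,-0.015,0.007,0,0,9.3,1]
    - [-0.0075,-0.014,0.007,0,0,9.3,1]
    - [-0.0095,-0.0125,0.007,0,0,9.3,1]
    - [-0.0115,-0.011,0.007,0,0,9.3,1]
    - [-0.013,-0.009,0.007,0,0,9.3,1]
    - [-0.0145,-0.0065,0.007,0,0,9.3,1]

```text
t: 15.92
tcp_pos: [0.4175, 0.0141, 0.166]
orientation: [-1.944, -2.455, 0.025]
force: [0.3, 0.4, -0.5]
opening: 0.0854
```

play_rows:
  rows:
    - [-0.0155,-0.004,0.007,0,0,9.3,1]
    - [-0.016,-0.0015,0.007,0,0,9.3,1]
    - [-0.016,0.001,0.007,0,0,9.3,1]
    - [0,0,0,0,0,0,1]

```text
t: 16.42
tcp_pos: [0.4118, -0.0361, 0.1398]
orientation: [-2.493, -1.89, 0.041]
force: [-0.1, 0.1, 0.5]
opening: 0.0855
```

```bash
python3 - <<'E'
from h import *
print(st()[0],st()[2]['force'],st()[2]['opening'])
p,d,c=shot("wrist","w8"); W=cloud(d,c)
for r in rects(W,.036,.048,(.3,.52,-.5,.1)):
  print(r)
  if abs(r[0][1]+.03)<.05: print(rel([*r[0],.016],down(r[2]-90)))
E
```

```text
[ 0.41178402 -0.03614819  0.13975497] [-0.05056299  0.1192441   0.51352334] 0.08553696249743568
([0.4264, -0.0256], [0.0547, 0.071], np.float32(78.3), 3787, 0.0404)
(array([0.01519841, 0.01429797, 0.12354801]), array([-1.473777  ,  0.68961514, -3.81939866]))
```

View pics/w8.png

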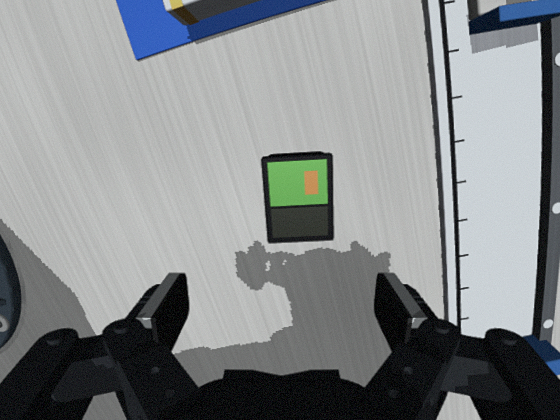

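play_rows:
  rows:
    - [0.008,0.007,0.02,-0.7,0.3,-1.9,1]
    - [0.007,0.007,0.03,-0.7,0.3,-1.9,1]
    - [0,0,0.025,0,0,0,1]
    - [0,0,0,0,0,0,1]

```text
t: 16.98
tcp_pos: [0.4289, -0.0224, 0.0628]
orientation: [-2.419, -2.004, 0.001]
force: [-1.1, -0.7, -0.3]
opening: 0.0854
```

```bash
python3 - <<'E'
from h import *
print(st()[0],st()[2]['force']); print(rel([.4264,-.0256,.016],down(-11.7)))
E
```

```text
[ 0.42893839 -0.0223561   0.06276988] [-1.10974255 -0.73328188 -0.25250258]
(array([-0.00364633, -0.00184172,  0.04677285]), array([-0.05950313,  0.01676552,  0.97542633]))
```

play_rows:
  rows:
    - [-0.0035,-0.002,0.024,0,0,1,1]
    - [0,0,0.022,0,0,0,1]
    - [0,0,0,0,0,0,1]

```text
t: 17.35
tcp_pos: [0.4282, -0.0244, 0.0185]
orientation: [2.429, 1.99, 0.002]
force: [-0.3, 0.6, -0.7]
opening: 0.0854
```

```bash
python3 - <<'E'
from h import *
print(st()[0],st()[2]['force']); print(rel([.4264,-.0256,.016],down(-11.7)))
E
```

```text
[ 0.42821173 -0.02444279  0.01854166] [-0.29320311  0.63649335 -0.72813928]
(array([-0.00149232, -0.00155305,  0.00253822]), array([ 0.10459439, -0.02395355,  0.34461047]))
```

play_rows:
  rows:
    - [-0.0015,-0.0015,0.002,0,0,0.3,1]
    - [0,0,0,0,0,0,0.5]
    - [0,0,0,0,0,0,0.5]
    - [0,0,0,0,0,0,0.5]
    - [0,0,0,0,0,0,0.5]
    - [0,0,0,0,0,0,0.5]
  newtons: 40

```text
t: 18.1
tcp_pos: [0.4285, -0.0255, 0.0199]
orientation: [2.431, 1.984, 0.008]
force: [-0.8, 0.2, -2.0]
opening: 0.0528
```

play_rows:
  rows:
    - [0,0,-0.04,0,0,0,0.5]
    - [0,0,-0.04,0,0,0,0.5]
    - [0,0,-0.02,0,0,0,0.5]
    - [0,0,0,0,0,0,0.5]

```text
t: 18.6
tcp_pos: [0.427, -0.0255, 0.1219]
orientation: [2.432, 1.985, 0.005]
force: [0.4, 0.6, -1.5]
opening: 0.0533
```

```bash
python3 - <<'E'
from h import *
print(st()[0],st()[2]['force'],st()[2]['opening']); print(G(.006,-.147,.1)); plan(G(.006,-.147,.1),RG,n=5)
E
```

```text
[ 0.42703296 -0.02551381  0.12192871] [ 0.40097841  0.6032699  -1.51072605] 0.05330712705666081
[ 0.5949739 -0.1877468  0.1      ]
[np.float64(-0.0251), np.float64(0.0394), np.float64(0.0045), np.float64(0.05), np.float64(-0.01), np.float64(-1.49), 1.0]
[np.float64(-0.0261), np.float64(0.0387), np.float64(0.0045), np.float64(0.05), np.float64(-0.01), np.float64(-1.49), 1.0]
[np.float64(-0.0271), np.float64(0.038), np.float64(0.0045), np.float64(0.05), np.float64(-0.01), np.float64(-1.49), 1.0]
[np.float64(-0.0281), np.float64(0.0373), np.float64(0.0044), np.float64(0.05), np.float64(-0.01), np.float64(-1.49), 1.0]
[np.float64(-0.029), np.float64(0.0366), np.float64(0.0044), np.float64(0.05), np.float64(-0.01), np.float64(-1.49), 1.0]
```

play_rows:
  rows:
    - [-0.025,0.0395,0.004,0,0,-1.5,0.5]
    - [-0.026,0.0385,0.004,0,0,-1.5,0.5]
    - [-0.027,0.038,0.004,0,0,-1.5,0.5]
    - [-0.028,0.037,0.004,0,0,-1.5,0.5]
    - [-0.029,0.0365,0.004,0,0,-1.5,0.5]
    - [0,0,0,0,0,0,0.5]
    - [0,0,0,0,0,0,0.5]

```text
t: 19.48
tcp_pos: [0.5955, -0.1906, 0.0906]
orientation: [-2.287, -2.143, 0.004]
force: [-0.5, 0.5, -1.9]
opening: 0.0532
```

```bash
python3 - <<'E'
from h import *
print(st()[0],toG(st()[0]),st()[2]['force'],st()[2]['opening']); print(rel(G(.006,-.147,.04),RG)); shot("wrist","w9")
E
```

```text
[ 0.59550198 -0.19064812  0.09058024] [ 0.0067 -0.1498  0.0906] [-0.54637406  0.45596884 -1.87531615] 0.05320540891878491
(array([ 0.0026898 , -0.00036479,  0.05059338]), array([-0.39859738, -0.19232076,  0.36041784]))
```

View pics/w9.png

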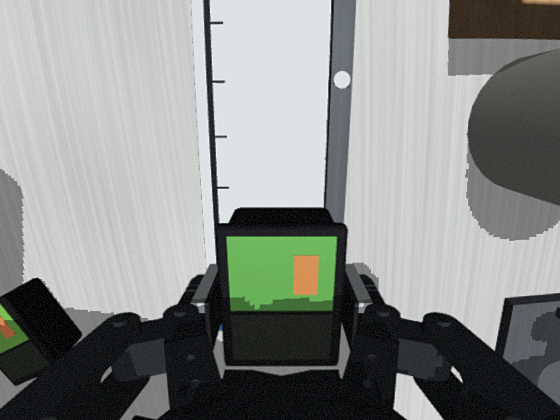

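play_rows:
  rows:
    - [0.003,0,0.025,-0.4,-0.2,0.4,0.5]
    - [0,0,0.022,0,0,0,0.5]
    - [0,0,0,0,0,0,0.5]

```text
t: 19.9
tcp_pos: [0.5936, -0.185, 0.0431]
orientation: [2.298, 2.142, 0.0]
force: [1.2, 1.1, 0.0]
opening: 0.0527
```

```bash
python3 - <<'E'
from h import *
print(st()[0],toG(st()[0]),st()[2]['force'],st()[2]['opening']); print(rel(G(.006,-.147,.033),RG))
E
```

```text
[ 0.59360659 -0.18498063  0.04305489] [ 0.0044 -0.1443  0.0431] [1.20875383 1.14648095 0.02579438] 0.05270773480316945
(array([-0.00266203,  0.00155795,  0.01005527]), array([0.00545444, 0.00495464, 0.05759689]))
```

play_rows:
  rows:
    - [-0.002,0.001,0.008,0,0,0,0.5]
    - [0,0,0.001,0,0,0,0.5]

```text
t: 20.15
tcp_pos: [0.5948, -0.1867, 0.0353]
orientation: [2.296, 2.141, 0.001]
force: [-1.1, -0.1, -1.2]
opening: 0.0532
```

play_rows:
  rows:
    - [0,0,0.001,0,0,0,0.5]

```text
t: 20.27
tcp_pos: [0.5952, -0.1868, 0.0349]
orientation: [2.296, 2.141, 0.002]
force: [-0.5, -0.1, -1.7]
opening: 0.0535
```

play_rows:
  rows:
    - [0,0,0.002,0,0,0,0.5]

```text
t: 20.4
tcp_pos: [0.5955, -0.1869, 0.0333]
orientation: [2.295, 2.14, 0.003]
force: [0.8, 0.1, -0.6]
opening: 0.0532
```

play_rows:
  rows:
    - [0,0,0.002,0,0,0,0.5]

```text
t: 20.52
tcp_pos: [0.5956, -0.187, 0.0314]
orientation: [2.295, 2.14, 0.003]
force: [-4.4, -3.5, 11.9]
opening: 0.0534
```

play_rows:
  rows:
    - [-0.004,0.002,-0.0005,0,0,0,0.5]

```text
t: 20.65
tcp_pos: [0.5974, -0.1911, 0.032]
orientation: [2.295, 2.14, 0.003]
force: [-0.7, 0.6, -0.6]
opening: 0.0532
```

play_rows:
  rows:
    - [-0.002,0.002,0,0,0,0,0.5]

```text
t: 20.78
tcp_pos: [0.5978, -0.1928, 0.0316]
orientation: [2.297, 2.142, 0.001]
force: [-7.7, 4.6, 1.9]
opening: 0.0529
```

```bash
python3 - <<'E'
from h import *
print(st()[0],toG(st()[0]),st()[2]['force'],st()[2]['opening'])
E
```

```text
[ 0.59779578 -0.19278413  0.03158442] [ 0.0092 -0.1518  0.0316] [-7.74906624  4.62964451  1.86075453] 0.052901979517166645
```

play_rows:
  rows:
    - [-0.002,0,0,0,0,0,0.5]

```text
t: 20.9
tcp_pos: [0.5976, -0.1946, 0.0315]
orientation: [-2.297, -2.143, -0.002]
force: [-0.9, 1.8, 1.4]
opening: 0.0535
```

play_rows:
  rows:
    - [-0.002,0,0,0,0,0,0.5]

```text
t: 21.02
tcp_pos: [0.5975, -0.1957, 0.0315]
orientation: [-2.295, -2.142, -0.004]
force: [-0.6, 11.3, 2.8]
opening: 0.0528
```

play_rows:
  rows:
    - [0,0,0,0,0,0,0.7]
    - [0,0,0,0,0,0,0.8]
    - [0,0,0,0,0,0,0.8]
    - [0,0,-0.03,0,0,0,0.8]
    - [0,0,-0.06,0,0,0,1]
    - [0,0,-0.06,0,0,0,1]

```text
t: 21.78
tcp_pos: [0.5955, -0.1967, 0.1803]
orientation: [-2.292, -2.137, 0.004]
force: [2.0, -0.1, -0.2]
opening: 0.0855
```

```bash
python3 - <<'E'
from h import *
print(st()[0],toG(st()[0]),st()[2]['force'],st()[2]['opening'])
p,d,c=shot("wrist","w10"); W=cloud(d,c)
for r in rects(W,.046,.058,(.5,.7,-.3,.1)): print(r,toG([*r[0],0]))
for r in rects(W,.036,.044,(.3,.52,-.5,.1)): print(r)
plan([.3783,-.2626,.15],down(24))
E
```

```text
[ 0.5955231  -0.19671058  0.18031342] [ 0.0072 -0.1559  0.1803] [ 1.97896668 -0.07290298 -0.23990457] 0.08545453137418865
([0.5872, -0.2051], [0.0903, 0.0908], np.float32(86.4), 5617, 0.0519) [-0.0005 -0.1649  0.    ]
([0.3788, -0.2633], [0.056, 0.0711], np.float32(114.1), 3782, 0.0406)
[np.float64(-0.016), np.float64(-0.043), np.float64(0.0077), np.float64(0.04), np.float64(0.0), np.float64(-5.6), 1.0]
[np.float64(-0.0118), np.float64(-0.0443), np.float64(0.0077), np.float64(0.04), np.float64(0.0), np.float64(-5.6), 1.0]
[np.float64(-0.0074), np.float64(-0.0453), np.float64(0.0077), np.float64(0.04), np.float64(0.0), np.float64(-5.6), 1.0]
[np.float64(-0.0029), np.float64(-0.0458), np.float64(0.0077), np.float64(0.04), np.float64(0.0), np.float64(-5.6), 1.0]
[np.float64(0.0016), np.float64(-0.0458), np.float64(0.0078), np.float64(0.04), np.float64(0.0), np.float64(-5.6), 1.0]
```

View pics/w10.png

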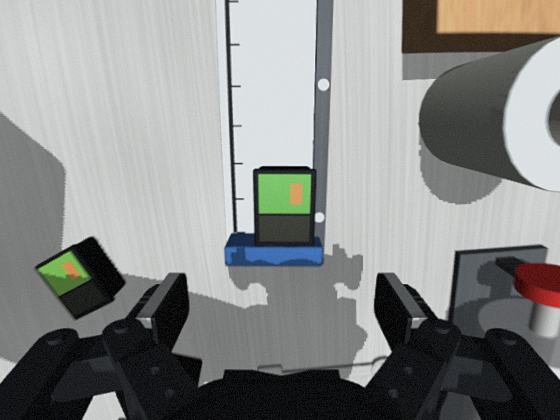

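Pack A sits against the stop and the fence at picture (284,205). Next is pack B.

play_rows:
  rows:
    - [-0.016,-0.043,0.008,0,0,-5.6,1]
    - [-0.012,-0.044,0.008,0,0,-5.6,1]
    - [-0.0075,-0.045,0.008,0,0,-5.6,1]
    - [-0.003,-0.046,0.008,0,0,-5.6,1]
    - [0.0015,-0.046,0.008,0,0,-5.6,1]
    - [0,0,0,0,0,0,1]
    - [0,0,0,0,0,0,1]

```text
t: 22.7
tcp_pos: [0.3762, -0.2678, 0.15]
orientation: [1.683, 2.635, 0.003]
force: [0.5, 0.6, -0.5]
opening: 0.0853
```

```bash
python3 - <<'E'
from h import *
print(st()[0],st()[2]['force'],st()[2]['opening'])
p,d,c=shot("wrist","w11"); W=cloud(d,c)
for r in rects(W,.036,.048,(.3,.52,-.5,.1)):
  print(r)
  if r[0][1]>-.33: print(rel([*r[0],.018],down(r[2]-90)))
E
```

```text
[ 0.37617685 -0.26783864  0.15003018] [ 0.47948808  0.59400938 -0.54980147] 0.08531287802577882
([0.3786, -0.2633], [0.0547, 0.0709], np.float32(113.9), 3769, 0.0404)
(array([0.00434612, 0.00287209, 0.13189816]), array([0.51275625, 0.62747954, 0.99780511]))
([0.4535, -0.4071], [0.0538, 0.0548], np.float32(163.1), 1624, 0.0402)
```

View pics/w11.png

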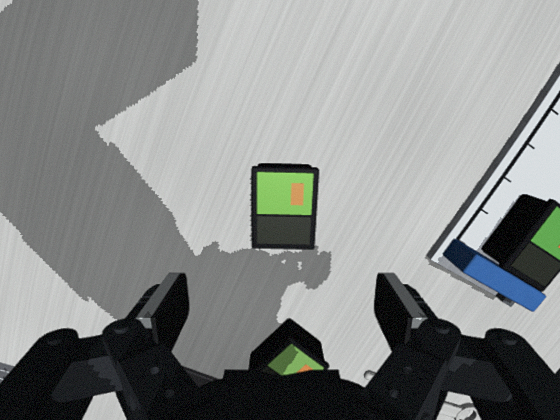

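Pack B (285,207) is at (0.3786, -0.2633) with its long axis at 113.9°. I'll descend.

play_rows:
  rows:
    - [0.004,0.003,0.03,0.5,0.6,1,1]
    - [0,0,0.04,0,0,0,1]
    - [0,0,0.03,0,0,0,1]
    - [0,0,0,0,0,0,1]

```text
t: 23.25
tcp_pos: [0.3837, -0.2633, 0.0486]
orientation: [1.708, 2.63, -0.0]
force: [-0.1, 0.1, -0.1]
opening: 0.0855
```

```bash
python3 - <<'E'
from h import *
print(st()[0],st()[2]['force']); print(rel([.3786,-.2633,.018],down(23.9)))
E
```

```text
[ 0.38367553 -0.26326789  0.04857752] [-0.08687773  0.14574916 -0.1235903 ]
(array([ 0.00217466, -0.00474014,  0.03055403]), array([0.16852123, 0.2639296 , 0.08432403]))
```

play_rows:
  rows:
    - [0.002,-0.005,0.015,0,0,0,1]
    - [0,0,0.015,0,0,0,1]

```text
t: 23.5
tcp_pos: [0.3818, -0.2646, 0.0207]
orientation: [1.704, 2.627, -0.0]
force: [0.7, 0.1, 0.5]
opening: 0.0853
```

```bash
python3 - <<'E'
from h import *
print(st()[0],st()[2]['force']); print(rel([.3786,-.2633,.018],down(23.9)))
E
```

```text
[ 0.38181508 -0.26455521  0.02067506] [0.66577712 0.08786506 0.49288091]
(array([ 0.00247917, -0.00243814,  0.00264148]), array([0.30463005, 0.47973818, 0.15933919]))
```

play_rows:
  rows:
    - [0.0025,-0.0025,0.0025,0.3,0.5,0,1]
    - [0,0,0,0,0,0,0.5]
    - [0,0,0,0,0,0,0.5]
    - [0,0,0,0,0,0,0.5]
    - [0,0,0,0,0,0,0.5]
    - [0,0,0,0,0,0,0.5]
  newtons: 40

```text
t: 24.25
tcp_pos: [0.381, -0.2642, 0.0215]
orientation: [1.707, 2.634, -0.0]
force: [0.1, -0.3, -2.2]
opening: 0.0533
```

play_rows:
  rows:
    - [0,0,-0.03,0,0,0,0.5]
    - [0,0,-0.04,0,0,0,0.5]
    - [0,0,-0.03,0,0,0,0.5]
    - [0,0,0,0,0,0,0.5]

```text
t: 24.75
tcp_pos: [0.38, -0.2635, 0.1235]
orientation: [1.709, 2.636, 0.0]
force: [-0.2, -0.5, -2.7]
opening: 0.0532
```

```bash
python3 - <<'E'
from h import *
print(st()[0],st()[2]['force'],st()[2]['opening']); print(G(.006,-.076,.1)); plan(G(.006,-.076,.12),RG,n=6)
E
```

```text
[ 0.37997375 -0.26353192  0.12347349] [-0.24568093 -0.47343299 -2.65394388] 0.05323204392929677
[ 0.6000504 -0.1169314  0.1      ]
[np.float64(0.0073), np.float64(0.0435), np.float64(0.0006), np.float64(0.0), np.float64(0.0), np.float64(4.7), 1.0]
[np.float64(0.0109), np.float64(0.0427), np.float64(0.0006), np.float64(0.0), np.float64(0.0), np.float64(4.7), 1.0]
[np.float64(0.0143), np.float64(0.0417), np.float64(0.0006), np.float64(0.0), np.float64(0.0), np.float64(4.7), 1.0]
[np.float64(0.0177), np.float64(0.0404), np.float64(0.0006), np.float64(0.0), np.float64(0.0), np.float64(4.7), 1.0]
[np.float64(0.0209), np.float64(0.0388), np.float64(0.0006), np.float64(0.0), np.float64(0.0), np.float64(4.7), 1.0]
[np.float64(0.024), np.float64(0.0369), np.float64(0.0006), np.float64(0.0), np.float64(0.0), np.float64(4.7), 1.0]
```

play_rows:
  rows:
    - [0.0075,0.0435,0,0,0,4.7,0.5]
    - [0.011,0.0425,0,0,0,4.7,0.5]
    - [0.0145,0.0415,0,0,0,4.7,0.5]
    - [0.0175,0.0405,0,0,0,4.7,0.5]
    - [0.021,0.039,0,0,0,4.7,0.5]
    - [0.024,0.037,0,0,0,4.7,0.5]
    - [0,0,0,0,0,0,0.5]
    - [0,0,0,0,0,0,0.5]

```text
t: 25.75
tcp_pos: [0.603, -0.1129, 0.1116]
orientation: [-2.312, -2.113, 0.011]
force: [-0.9, -1.3, -1.4]
opening: 0.0532
```

```bash
python3 - <<'E'
from h import *
print(st()[0],toG(st()[0]),st()[2]['force'],st()[2]['opening']); print(rel(G(.006,-.078,.045),RG)); shot("wrist","w12")
E
```

```text
[ 0.60301596 -0.11291029  0.11161362] [ 0.0087 -0.0718  0.1116] [-0.90202438 -1.25010693 -1.4008747 ] 0.05318897858782166
(array([-0.0063525 , -0.00175793,  0.0666317 ]), array([-0.68571324, -0.07668808, -1.04958413]))
```

View pics/w12.png

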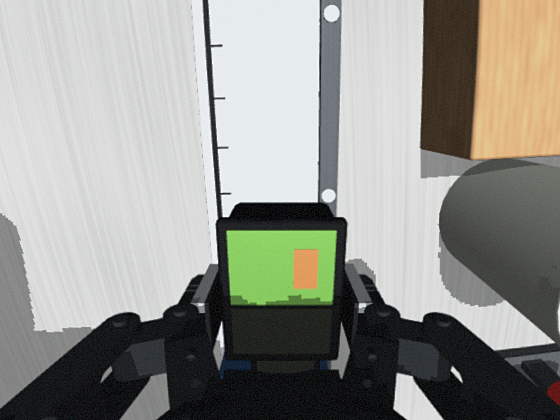

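play_rows:
  rows:
    - [-0.003,-0.003,0.02,-0.7,0,-1,0.5]
    - [-0.002,0,0.025,0,0,0,0.5]
    - [0,0,0.018,0,0,0,0.5]
    - [0,0,0,0,0,0,0.5]

```text
t: 26.3
tcp_pos: [0.5953, -0.1208, 0.0471]
orientation: [-2.302, -2.136, -0.001]
force: [-0.1, -0.4, -1.6]
opening: 0.0533
```

```bash
python3 - <<'E'
from h import *
print(st()[0],toG(st()[0]),st()[2]['force'],st()[2]['opening']); print(rel(G(.006,-.078,.035),RG))
E
```

```text
[ 0.59530853 -0.12082163  0.0470824 ] [ 0.0015 -0.0802  0.0471] [-0.09822202 -0.37152296 -1.61945705] 0.053286819703917375
(array([0.0022193 , 0.00444912, 0.01208332]), array([-0.02355831, -0.07109078, -0.19190218]))
```

play_rows:
  rows:
    - [0.002,0.0045,0.01,0,0,-0.2,0.5]
    - [0,0,0.002,0,0,0,0.5]

```text
t: 26.55
tcp_pos: [0.6004, -0.12, 0.0359]
orientation: [2.3, 2.14, 0.003]
force: [-1.3, -0.6, -1.0]
opening: 0.0531
```

play_rows:
  rows:
    - [0,0,0.002,0,0,0,0.5]

```text
t: 26.68
tcp_pos: [0.6008, -0.12, 0.0342]
orientation: [2.299, 2.139, 0.003]
force: [-0.4, 0.9, -0.7]
opening: 0.053
```

play_rows:
  rows:
    - [0,0,0.0015,0,0,0,0.5]

```text
t: 26.8
tcp_pos: [0.601, -0.12, 0.0329]
orientation: [2.299, 2.139, 0.004]
force: [0.4, 0.8, -1.5]
opening: 0.0531
```

```bash
python3 - <<'E'
from h import *
print(st()[0],toG(st()[0]),st()[2]['force'],st()[2]['opening']); print(rel(G(.006,-.078,.035),RG))
E
```

```text
[ 0.6009651  -0.12004709  0.03289269] [ 0.0071 -0.079   0.0329] [ 0.37605311  0.81085063 -1.45304773] 0.05312863102670384
(array([ 0.00104371, -0.0011298 , -0.00210952]), array([ 0.15355774, -0.04529781, -0.01787001]))
```

play_rows:
  rows:
    - [0,0,0.0015,0,0,0,0.5]

```text
t: 26.92
tcp_pos: [0.601, -0.12, 0.0326]
orientation: [2.298, 2.139, 0.004]
force: [-6.0, 1.5, 19.5]
opening: 0.0532
```

play_rows:
  rows:
    - [-0.004,0.002,0.0,0,0,0,0.5]

```text
t: 27.05
tcp_pos: [0.6025, -0.1238, 0.0331]
orientation: [2.298, 2.14, 0.005]
force: [-6.5, 4.5, -2.0]
opening: 0.0532
```

play_rows:
  rows:
    - [-0.002,0.002,0,0,0,0,0.5]

```text
t: 27.18
tcp_pos: [0.6025, -0.1248, 0.0328]
orientation: [-2.297, -2.14, -0.003]
force: [-9.5, 9.5, 4.5]
opening: 0.0535
```

play_rows:
  rows:
    - [-0.002,0,0,0,0,0,0.5]

```text
t: 27.3
tcp_pos: [0.6022, -0.1265, 0.0328]
orientation: [-2.296, -2.14, -0.004]
force: [0.9, 0.2, -0.8]
opening: 0.053
```

play_rows:
  rows:
    - [0,0,0,0,0,0,0.7]
    - [0,0,0,0,0,0,0.8]
    - [0,0,0,0,0,0,0.8]
    - [0,0,-0.03,0,0,0,0.8]
    - [0,0,-0.06,0,0,0,1]
    - [0,0,-0.06,0,0,0,1]

```text
t: 28.05
tcp_pos: [0.6006, -0.1273, 0.1818]
orientation: [-2.293, -2.136, 0.004]
force: [1.0, -0.6, -0.3]
opening: 0.0853
```

```bash
python3 - <<'E'
from h import *
print(st()[0],toG(st()[0]),st()[2]['force'],st()[2]['opening'])
p,d,c=shot("wrist","w13"); W=cloud(d,c)
for r in rects(W,.046,.058,(.5,.7,-.3,.1)): print(r,toG([*r[0],0]))
shot("side","side13")
plan([.455,-.36,.17],down(-16))
E
```

```text
[ 0.60063494 -0.12728271  0.18183519] [ 0.0073 -0.0863  0.1818] [ 0.98827923 -0.57176019 -0.31676028] 0.08531347879745137
([0.5886, -0.1701], [0.0898, 0.1617], np.float32(86.4), 9391, 0.0522) [-0.0016 -0.1298  0.    ]
[np.float64(-0.0403), np.float64(-0.022), np.float64(0.0027), np.float64(0.03), np.float64(-0.03), np.float64(1.99), 1.0]
[np.float64(-0.0411), np.float64(-0.0206), np.float64(0.0028), np.float64(0.03), np.float64(-0.03), np.float64(1.99), 1.0]
[np.float64(-0.0418), np.float64(-0.0192), np.float64(0.0028), np.float64(0.03), np.float64(-0.03), np.float64(1.99), 1.0]
[np.float64(-0.0424), np.float64(-0.0177), np.float64(0.0028), np.float64(0.03), np.float64(-0.03), np.float64(1.99), 1.0]
[np.float64(-0.043), np.float64(-0.0162), np.float64(0.0028), np.float64(0.03), np.float64(-0.03), np.float64(1.99), 1.0]
[np.float64(-0.0435), np.float64(-0.0147), np.float64(0.0029), np.float64(0.03), np.float64(-0.03), np.float64(1.99), 1.0]
```

View pics/w13.png

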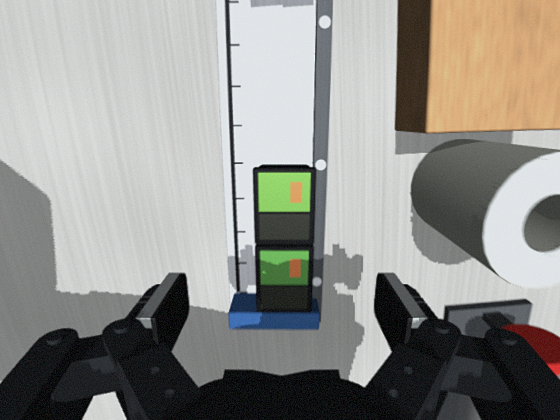

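View pics/side13.png

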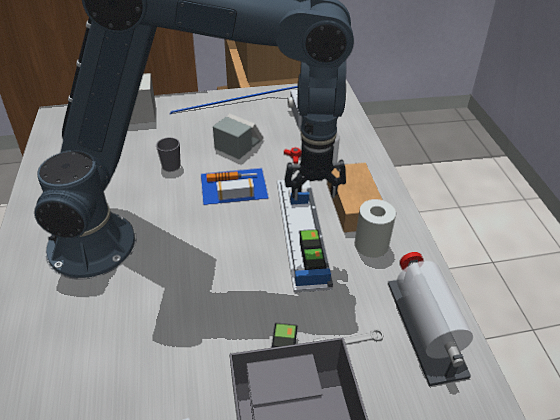

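Two packs are in a tight row. Pack C has moved from side (272,338) to (285,333), so it got knocked, and I'll look at it again from close.

play_rows:
  rows:
    - [-0.04,-0.02,0.003,0,0,2,1]
    - [-0.041,-0.019,0.003,0,0,2,1]
    - [-0.042,-0.016,0.003,0,0,2,1]
    - [-0.042,-0.014,0.003,0,0,2,1]
    - [-0.043,-0.012,0.003,0,0,2,1]
    - [-0.043,-0.01,0.003,0,0,2,1]
    - [0,0,0,0,0,0,1]
    - [0,0,0,0,0,0,1]

```text
t: 29.15
tcp_pos: [0.4719, -0.3689, 0.1682]
orientation: [2.511, 1.88, 0.01]
force: [0.4, -0.6, -0.3]
opening: 0.0853
```

```bash
python3 - <<'E'
from h import *
print(st()[0],st()[2]['force'],st()[2]['opening'])
p,d,c=shot("wrist","w14"); W=cloud(d,c)
for r in rects(W,.036,.046,(.3,.6,-.55,-.3)):
  print(r)
  print(rel([*r[0],.018],down(r[2]-90)))
[print(r) for r in rects(W,.046,.2,(.3,.6,-.6,-.3))]
E
```

```text
[ 0.47189394 -0.36889905  0.16818385] [ 0.43688564 -0.63792559 -0.29583032] 0.08530772387610404
([0.442, -0.4896], [0.0039, 0.18], np.float32(0.3), 448, 0.0409)
(array([-0.12472316,  0.00400893,  0.15000294]), array([ 0.29676579, -0.37706908, 73.38619187]))
([0.4819, -0.4085], [0.0545, 0.07], np.float32(73.2), 3732, 0.0405)
(array([-0.03568102,  0.01952113,  0.15030126]), array([ 0.43174883, -0.11848652,  0.48659321]))
([0.4405, -0.4895], [0.005, 0.179], np.float32(0.0), 697, 0.0761)
```

View pics/w14.png

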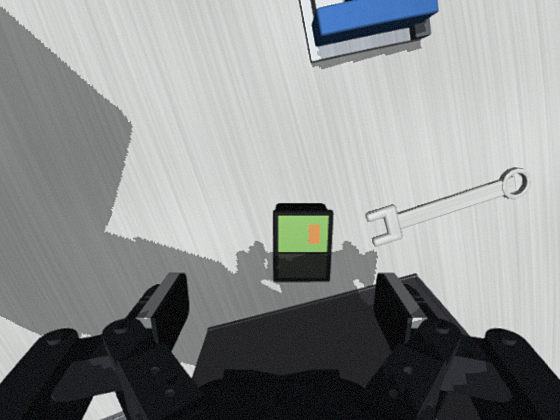

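```bash
python3 - <<'E'
from h import *
c=cal("wrist"); q=pix2plane([[366,212],[374,243],[398,238],[392,206]],.005,c)
R=down(-16.8); print(((q-[.4819,-.4085,0])@R).round(4)[:,:2])
E
```

```text
[[ 0.0232  0.0646]
 [-0.0097  0.0758]
 [-0.0042  0.1002]
 [ 0.0296  0.0902]]
```

play_rows:
  rows:
    - [-0.018,0.01,0.03,0.4,0,0.5,0.9]
    - [-0.017,0.0095,0.045,0,0,0,0.9]
    - [0,0,0.03,0,0,0,0.9]
    - [0,0,0,0,0,0,0.9]
    - [0,0,0,0,0,0,0.9]

```text
t: 29.82
tcp_pos: [0.4865, -0.4045, 0.0633]
orientation: [2.511, 1.882, 0.006]
force: [-0.0, -0.0, 0.2]
opening: 0.0766
```

```bash
python3 - <<'E'
from h import *
print(st()[0],st()[2]['force']); print(rel([.4819,-.4085,.018],down(-16.8)))
E
```

```text
[ 0.48649613 -0.40447999  0.06332657] [-0.04064083 -0.02413292  0.22079055]
(array([-0.00519318, -0.00349384,  0.04530571]), array([ 0.26674857, -0.0574065 ,  0.49520855]))
```

play_rows:
  rows:
    - [-0.005,-0.0035,0.015,0.3,0,0.5,0.9]
    - [0,-0.0005,0.02,0,0,0,0.9]
    - [0,0,0.006,0,0,0,0.9]

```text
t: 30.2
tcp_pos: [0.4829, -0.4092, 0.0242]
orientation: [2.518, 1.871, 0.002]
force: [-0.8, 0.0, -0.1]
opening: 0.077
```

```bash
python3 - <<'E'
from h import *
print(st()[0],st()[2]['force']); print(rel([.4819,-.4085,.018],down(-16.8)))
E
```

```text
[ 0.48291996 -0.40921683  0.02418623] [-0.83384166  0.00634509 -0.0993376 ]
(array([ 0.00040171, -0.00121026,  0.00618041]), array([0.2477516 , 0.0924408 , 0.01423647]))
```

play_rows:
  rows:
    - [0.0005,-0.001,0.005,0.2,0,0,0.9]
    - [0,0,0,0,0,0,0.5]
    - [0,0,0,0,0,0,0.5]
    - [0,0,0,0,0,0,0.5]
    - [0,0,0,0,0,0,0.5]
    - [0,0,0,0,0,0,0.5]
  newtons: 40

```text
t: 30.95
tcp_pos: [0.4825, -0.4091, 0.0204]
orientation: [2.52, 1.871, -0.001]
force: [0.2, -0.3, -1.5]
opening: 0.0532
```

play_rows:
  rows:
    - [0,0,-0.03,0,0,0,0.5]
    - [0,0,-0.04,0,0,0,0.5]
    - [0,0,-0.04,0,0,0,0.5]
    - [0,0,0,0,0,0,0.5]

```text
t: 31.45
tcp_pos: [0.4819, -0.4083, 0.1326]
orientation: [2.521, 1.872, -0.002]
force: [0.2, 0.1, -1.9]
opening: 0.0533
```

```bash
python3 - <<'E'
from h import *
print(st()[0],st()[2]['force'],st()[2]['opening']);  plan(G(.006,-.004,.13),RG)
E
```

```text
[ 0.48186054 -0.40831578  0.13259779] [ 0.21891469  0.12067527 -1.92804296] 0.05327648651549259
[np.float64(0.0548), np.float64(0.0019), np.float64(0.0003), np.float64(0.0), np.float64(0.01), np.float64(-1.82), 1.0]
[np.float64(0.0547), np.float64(0.0036), np.float64(0.0003), np.float64(0.0), np.float64(0.01), np.float64(-1.82), 1.0]
[np.float64(0.0545), np.float64(0.0053), np.float64(0.0003), np.float64(0.0), np.float64(0.01), np.float64(-1.82), 1.0]
[np.float64(0.0543), np.float64(0.0071), np.float64(0.0003), np.float64(0.0), np.float64(0.01), np.float64(-1.82), 1.0]
[np.float64(0.0541), np.float64(0.0088), np.float64(0.0003), np.float64(0.0), np.float64(0.01), np.float64(-1.82), 1.0]
[np.float64(0.0538), np.float64(0.0105), np.float64(0.0003), np.float64(0.0), np.float64(0.01), np.float64(-1.82), 1.0]
[np.float64(0.0534), np.float64(0.0122), np.float64(0.0004), np.float64(0.0), np.float64(0.01), np.float64(-1.82), 1.0]
```

play_rows:
  rows:
    - [0.055,0.002,0,0,0,-1.8,0.5]
    - [0.0545,0.0035,0,0,0,-1.8,0.5]
    - [0.0545,0.005,0,0,0,-1.8,0.5]
    - [0.054,0.007,0,0,0,-1.8,0.5]
    - [0.054,0.009,0,0,0,-1.8,0.5]
    - [0.0535,0.0105,0,0,0,-1.8,0.5]
    - [0.045,0.012,0,0,0,-1.8,0.5]
    - [0,0,0,0,0,0,0.5]

```text
t: 32.45
tcp_pos: [0.604, -0.0434, 0.1231]
orientation: [-2.293, -2.139, 0.009]
force: [-0.5, -0.3, -1.6]
opening: 0.0531
```

```bash
python3 - <<'E'
from h import *
print(st()[0],toG(st()[0]),st()[2]['force'],st()[2]['opening']); print(rel(G(.006,-.005,.045),RG)); shot("wrist","w15")
E
```

```text
[ 0.60397719 -0.04343338  0.12313611] [ 0.0047 -0.0024  0.1231] [-0.45275558 -0.30020216 -1.57442843] 0.053077297914291506
(array([-0.00257593,  0.00197031,  0.07812332]), array([-0.46797339,  0.01592752,  0.14178163]))
```

View pics/w15.png

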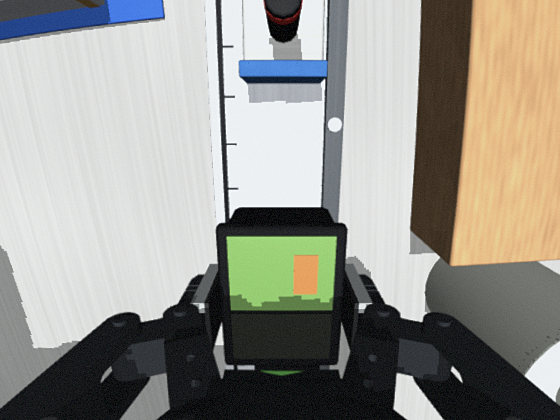

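play_rows:
  rows:
    - [-0.001,0.002,0.025,-0.5,0,0.1,0.5]
    - [0,0.001,0.025,0,0,0,0.5]
    - [0,0.001,0.02,0,0,0,0.5]
    - [0,0,0,0,0,0,0.5]

```text
t: 33.0
tcp_pos: [0.6041, -0.0506, 0.0491]
orientation: [-2.305, -2.133, 0.006]
force: [-1.0, -0.4, -0.7]
opening: 0.053
```

```bash
python3 - <<'E'
from h import *
print(st()[0],toG(st()[0]),st()[2]['force'],st()[2]['opening']); print(rel(G(.006,-.005,.035),RG))
E
```

```text
[ 0.60411599 -0.05060874  0.04906027] [ 0.0053 -0.0096  0.0491] [-0.97067697 -0.44844895 -0.71516529] 0.052994741215859696
(array([0.00458992, 0.00070955, 0.01404731]), array([-0.20263787,  0.1314091 , -0.3415605 ]))
```

play_rows:
  rows:
    - [0.004,0.0005,0.011,-0.2,0,-0.3,0.5]
    - [0,0,0.003,0,0,0,0.5]

```text
t: 33.25
tcp_pos: [0.6051, -0.0478, 0.0353]
orientation: [2.3, 2.136, -0.001]
force: [1.2, -0.2, -2.3]
opening: 0.0533
```

play_rows:
  rows:
    - [0,0,0.002,0,0,0,0.5]

```text
t: 33.38
tcp_pos: [0.6054, -0.0479, 0.0336]
orientation: [2.3, 2.136, -0.001]
force: [0.8, 0.1, -1.6]
opening: 0.0533
```

play_rows:
  rows:
    - [0,0,0.0015,0,0,0,0.5]

```text
t: 33.5
tcp_pos: [0.6056, -0.0479, 0.0323]
orientation: [2.299, 2.136, -0.0]
force: [1.0, -0.2, -2.8]
opening: 0.0534
```

play_rows:
  rows:
    - [0,0,0.0015,0,0,0,0.5]

```text
t: 33.62
tcp_pos: [0.6057, -0.0479, 0.032]
orientation: [2.299, 2.135, 0.001]
force: [-5.3, -0.1, 17.5]
opening: 0.0529
```

play_rows:
  rows:
    - [-0.004,0.003,0,0,0,0,0.5]

```text
t: 33.75
tcp_pos: [0.6077, -0.0515, 0.0323]
orientation: [2.299, 2.137, 0.0]
force: [-7.2, 6.5, -2.4]
opening: 0.0532
```

play_rows:
  rows:
    - [-0.002,0.002,0,0,0,0,0.5]

```text
t: 33.88
tcp_pos: [0.6077, -0.0522, 0.0321]
orientation: [-2.298, -2.139, 0.0]
force: [-8.5, 10.8, 4.5]
opening: 0.0533
```

```bash
python3 - <<'E'
from h import *
print(st()[0],toG(st()[0]),st()[2]['force'],st()[2]['opening']); print(rel(G(.01,-.015,.032),RG))
E
```

```text
[ 0.60766445 -0.05222591  0.03212586] [ 0.009  -0.0109  0.0321] [-8.46069398 10.78374461  4.45050517] 0.05332655592284419
(array([-0.00408695,  0.00103189,  0.0001197 ]), array([-0.08370581, -0.06523349,  0.00244666]))
```

play_rows:
  rows:
    - [-0.002,-0.001,0,0,0,0,0.5]

```text
t: 34.0
tcp_pos: [0.6067, -0.054, 0.0322]
orientation: [-2.298, -2.14, -0.0]
force: [0.2, -0.1, -1.5]
opening: 0.0532
```

play_rows:
  rows:
    - [-0.002,0,0,0,0,0,0.5]

```text
t: 34.12
tcp_pos: [0.6066, -0.0559, 0.0322]
orientation: [-2.297, -2.14, -0.001]
force: [-0.9, 9.3, -1.1]
opening: 0.0533
```

play_rows:
  rows:
    - [0,0.002,0,0,0,0,0.5]

```text
t: 34.25
tcp_pos: [0.6074, -0.0559, 0.0321]
orientation: [-2.296, -2.138, 0.001]
force: [-9.3, 2.7, 7.4]
opening: 0.0534
```

play_rows:
  rows:
    - [0,0,0,0,0,0,0.7]
    - [0,0,0,0,0,0,0.8]
    - [0,0,0,0,0,0,0.8]
    - [0,0,-0.03,0,0,0,0.8]
    - [0,0,-0.06,0,0,0,1]
    - [0,0,-0.06,0,0,0,1]
    - [0,0,0,0,0,0,1]

```text
t: 35.12
tcp_pos: [0.6096, -0.0575, 0.187]
orientation: [-2.3, -2.14, -0.0]
force: [0.1, 0.5, -0.6]
opening: 0.0854
```

```bash
python3 - <<'E'
from h import *
print(st()[0],toG(st()[0]),st()[2]['force'],st()[2]['opening'])
p,d,c=shot("wrist","w16"); W=cloud(d,c)
for r in rects(W,.046,.058,(.5,.7,-.3,.15)): print(r,toG([*r[0],0]))
for r in rects(W,.08,.095,(.5,.7,-.3,.2),50): print(r,toG([*r[0],0]))
E
```

```text
[ 0.60955839 -0.05748744  0.18698549] [ 0.0112 -0.016   0.187 ] [ 0.06813476  0.49015465 -0.63959686] 0.0853556027026053
([0.6063, -0.1319], [0.0895, 0.2246], np.float32(78.1), 12106, 0.0524) [ 0.0133 -0.0905  0.    ]
([0.6122, 0.0624], [0.0109, 0.0552], np.float32(176.1), 572, 0.051) [0.0053 0.1037 0.    ]
([0.6137, 0.089], [0.0163, 0.0199], np.float32(174.3), 288, 0.086) [0.0049 0.1304 0.    ]
```

View pics/w16.png

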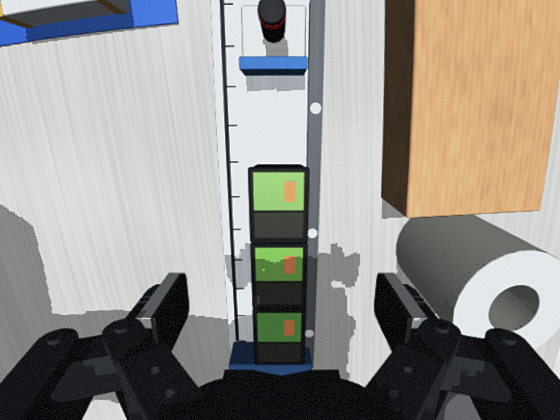

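All three packs form one straight row from the stop against the fence (columns 250–307). Next I'll close the jaw.

```bash
python3 - <<'E'
from h import *
plan([.6137,.0895,.13],RG,n=4)
E
```

```text
[np.float64(0.0367), np.float64(-0.0013), np.float64(0.0136), np.float64(-0.05), np.float64(-0.0), np.float64(-0.01), 1.0]
[np.float64(0.0367), np.float64(-0.0013), np.float64(0.0136), np.float64(-0.05), np.float64(-0.0), np.float64(-0.01), 1.0]
[np.float64(0.0367), np.float64(-0.0013), np.float64(0.0136), np.float64(-0.05), np.float64(-0.0), np.float64(-0.01), 1.0]
[np.float64(0.0367), np.float64(-0.0013), np.float64(0.0136), np.float64(-0.05), np.float64(-0.0), np.float64(-0.01), 1.0]
```

play_rows:
  rows:
    - [0.036,-0.0015,0.012,0,0,0,0.6]
    - [0.036,-0.0015,0.012,0,0,0,0.6]
    - [0.036,-0.0015,0.012,0,0,0,0.6]
    - [0.035,-0.0015,0.012,0,0,0,0.6]
    - [0,0,0,0,0,0,0.6]
    - [0,0,0,0,0,0,0.6]

```text
t: 35.92
tcp_pos: [0.6097, 0.088, 0.1278]
orientation: [-2.297, -2.133, 0.016]
force: [1.1, 0.7, -0.4]
opening: 0.0515
```

```bash
python3 - <<'E'
from h import *
print(st()[0],toG(st()[0]),st()[2]['force'],st()[2]['opening']); print(rel([.6137,.0892,.055],RG))
E
```

```text
[0.60973721 0.08797977 0.12782843] [0.001  0.1291 0.1278] [ 1.09671668  0.67545392 -0.41603457] 0.05148387930374268
(array([0.00169952, 0.00474003, 0.07277236]), array([-0.69149308,  0.14821152, -0.14329559]))
```

play_rows:
  rows:
    - [0.0015,0.0045,0.02,-0.7,0,0,0.6]
    - [0,0,0.03,0,0,0,0.6]
    - [0,0,0.02,0,0,0,0.6]
    - [0,0,0,0,0,0,0.6]

```text
t: 36.42
tcp_pos: [0.6147, 0.0844, 0.0564]
orientation: [2.305, 2.13, -0.002]
force: [-1.0, -0.6, 0.6]
opening: 0.0512
```

```bash
python3 - <<'E'
from h import *
print(st()[0],toG(st()[0]),st()[2]['force'],st()[2]['opening']); print(rel([.6137,.0892,.054],RG))
E
```

```text
[0.6147293  0.08435834 0.05635498] [0.0062 0.1258 0.0564] [-0.97403378 -0.59781633  0.61195903] 0.05123499567237205
(array([ 0.0047536 , -0.00141088,  0.00233659]), array([ 0.08698526,  0.19604522, -0.41553872]))
```

play_rows:
  rows:
    - [0.004,-0.0015,0.001,0,0,-0.4,0.6]
    - [0,0,0,0,0,0,0.1]
    - [0,0,0,0,0,0,0.1]
    - [0,0,0,0,0,0,0.1]
    - [0,0,0,0,0,0,0.1]
  newtons: 30

```text
t: 37.05
tcp_pos: [0.6135, 0.0878, 0.0577]
orientation: [2.298, 2.137, -0.001]
force: [0.3, -1.1, -3.9]
opening: 0.0188
```

play_rows:
  rows:
    - [-0.01,0,0,0,0,0,0.1]
    - [-0.013,0,0,0,0,0,0.1]
    - [-0.013,0,0,0,0,0,0.1]
    - [-0.013,0,0,0,0,0,0.1]
    - [-0.01,0,0,0,0,0,0.1]

```text
t: 37.67
tcp_pos: [0.6091, 0.0256, 0.0577]
orientation: [2.297, 2.138, 0.001]
force: [1.1, 1.6, -4.5]
opening: 0.0188
```

```bash
python3 - <<'E'
from h import *
print(st()[0],toG(st()[0]),st()[2]['force'],st()[2]['opening'])
E
```

```text
[0.60911352 0.02562645 0.05774812] [0.0048 0.0668 0.0577] [ 1.13682079  1.59964281 -4.52601691] 0.01876831274964609
```

play_rows:
  rows:
    - [-0.007,0,0,0,0,0,0.1]

```text
t: 37.8
tcp_pos: [0.6085, 0.0177, 0.0577]
orientation: [2.298, 2.138, 0.0]
force: [1.3, 3.1, -5.3]
opening: 0.019
```

play_rows:
  rows:
    - [-0.004,0,0,0,0,0,0.1]

```text
t: 37.92
tcp_pos: [0.6082, 0.013, 0.0577]
orientation: [2.299, 2.137, 0.0]
force: [0.8, 1.5, -5.3]
opening: 0.0194
```

play_rows:
  rows:
    - [-0.002,0,0,0,0,0,0.1]

```text
t: 38.05
tcp_pos: [0.608, 0.0108, 0.0577]
orientation: [2.299, 2.137, 0.0]
force: [-0.5, 1.4, -4.6]
opening: 0.019
```

play_rows:
  rows:
    - [-0.002,0,0,0,0,0,0.1]

```text
t: 38.17
tcp_pos: [0.6079, 0.0089, 0.0577]
orientation: [2.299, 2.137, 0.0]
force: [1.7, 3.4, -3.9]
opening: 0.019
```

play_rows:
  rows:
    - [-0.0015,0,0,0,0,0,0.1]

```text
t: 38.3
tcp_pos: [0.6079, 0.0088, 0.0577]
orientation: [2.299, 2.14, 0.003]
force: [1.9, 12.4, -4.8]
opening: 0.019
```

play_rows:
  rows:
    - [-0.0015,0,0,0,0,0,0.1]

```text
t: 38.42
tcp_pos: [0.6079, 0.0089, 0.0577]
orientation: [-2.298, -2.141, -0.007]
force: [1.5, 8.4, -4.9]
opening: 0.019
```

play_rows:
  rows:
    - [0,0,0,0,0,0,0.6]
    - [0,0,0,0,0,0,0.6]
    - [0,0,-0.04,0,0,0,0.6]
    - [0,0,-0.06,0,0,0,1]
    - [0,0,-0.06,0,0,0,1]
    - [0,0,0,0,0,0,1]

```text
t: 39.17
tcp_pos: [0.6077, 0.0075, 0.224]
orientation: [2.296, 2.14, 0.005]
force: [-0.1, -0.7, 0.2]
opening: 0.085
```

```bash
python3 - <<'E'
from h import *
print(st()[0],toG(st()[0]),st()[2]['force'],st()[2]['opening'])
p,d,c=shot("wrist","w17"); W=cloud(d,c)
for r in rects(W,.08,.095,(.5,.7,-.3,.2),50): print(r,toG([*r[0],0]))
shot("side","side17");
E
```

```text
[0.60772164 0.00751165 0.22395113] [0.0048 0.0487 0.224 ] [-0.13075394 -0.7469504   0.17167577] 0.08499723616651364
([0.6085, 0.013], [0.019, 0.02], np.float32(90.0), 317, 0.086) [0.0051 0.0542 0.    ]
```

View pics/w17.png

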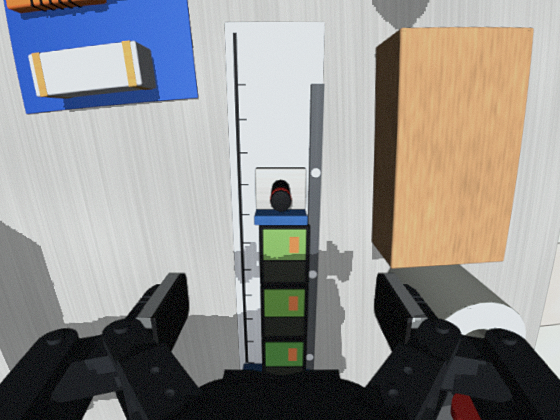

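Post at gauge y = 54.2 mm, so the jaw gap is 0.210, which fits three packs. Next I'll measure the console and the stylus.

```bash
python3 - <<'E'
from h import *
p,d,c=shot("scene","scene18"); W=cloud(d,c)
r=cams.recognise("scene","console"); print(r[:2]); x0,y0,x1,y1=map(int,r[0]['rect'])
x0,y0,x1,y1=350,262,418,350
cv2.imwrite("pics/cons.png",cv2.resize(p[y0-5:y1+5,x0-5:x1+5],None,fx=7,fy=6.0,interpolation=cv2.INTER_CUBIC)[:600,:800])
Q=W[y0:y1,x0:x1]; C=p[y0:y1,x0:x1].astype(int)
wh=(C.min(-1)>150)&np.isfinite(Q[...,0])&(Q[...,2]>.008)&(Q[...,2]<.1)
P=Q[wh]; print(len(P))
# RANSAC plane
rng=np.random.default_rng(0);best=0
for _ in range(500):
    a=P[rng.choice(len(P),3,False)]; n=np.cross(a[1]-a[0],a[2]-a[0]); l=np.linalg.norm(n)
    if l<1e-6: continue
    n/=l; k=abs((P-a[0])@n)<.002
    if k.sum()>best: best=k.sum();K=k
m=P[K].mean(0); n=np.linalg.svd(P[K]-m)[2][2]; n*=np.sign(n[2]); print(best,m,n,np.degrees(np.arctan2(n[1],n[0])),np.degrees(np.arcsin(n[2])))
print(rects(W,.085,.11,(.35,.6,.3,.55),100))
for nm in("button_top",):
  print(cams.tip_of("scene",nm))
E
```

```text
[{'rect': [353.9, 268.0, 410.2, 349.8], 'confidence': 0.78}]
1270
1021 [0.50128769 0.44366637 0.04686539] [0.60909137 0.61497672 0.50081067] 45.27547742125437 30.0536478748844
[([0.4543, 0.3938], [0.1004, 0.111], np.float32(135.0), 9189, 0.0937)]
[{'centre': [198.5, 263.7], 'confidence': 0.57}, {'centre': [380.9, 320.1], 'confidence': 0.46}]
```

View pics/cons.png

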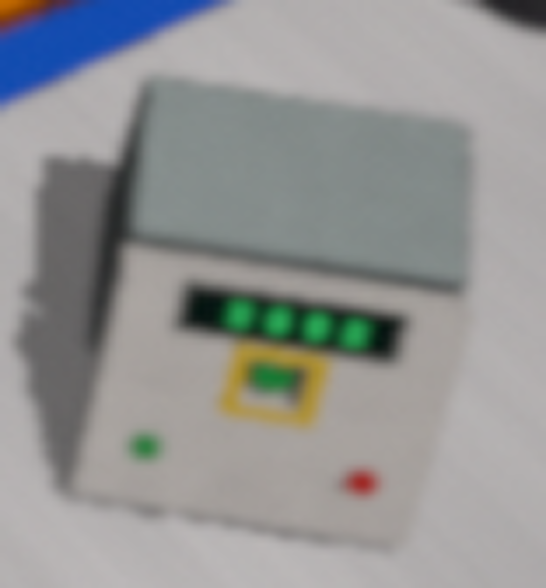

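Face normal has azimuth 45.3° and elevation 30.05°. The recess is at scene (384,321). I'll go over the mat, spinning to the wrist branch that suits both picking up and pressing.

```bash
python3 - <<'E'
from h import *
p,d,c=shot("scene"); 
K,D,R,t=c; u=cv2.undistortPoints(np.array([[[384.3,320.8]]]),K,D).reshape(2); r=R.T@np.r_[u,1]; o=-R.T@t
m=np.array([0.50128769,0.44366637,0.04686539]);n=np.array([0.60909137,0.61497672,0.50081067])
print("mouth",o+r*((m-o)@n)/(r@n)); print(np.degrees(st()[2]['qpos']).round(1))
plan([.40,.18,.25],RG)
E
```

```text
mouth [0.49564644 0.43665605 0.06233475]
[ 0.7 22.2  9.5 77.7  0.  94.7]
[np.float64(0.0315), np.float64(-0.0433), np.float64(-0.0063), np.float64(-0.08), np.float64(0.0), np.float64(0.01), 1.0]
[np.float64(0.0315), np.float64(-0.0433), np.float64(-0.0064), np.float64(-0.08), np.float64(0.0), np.float64(0.01), 1.0]
[np.float64(0.0315), np.float64(-0.0433), np.float64(-0.0064), np.float64(-0.08), np.float64(0.0), np.float64(0.01), 1.0]
[np.float64(0.0315), np.float64(-0.0433), np.float64(-0.0065), np.float64(-0.08), np.float64(0.0), np.float64(0.01), 1.0]
[np.float64(0.0315), np.float64(-0.0433), np.float64(-0.0066), np.float64(-0.08), np.float64(0.0), np.float64(0.01), 1.0]
```

play_rows:
  rows:
    - [0.0315,-0.043,-0.006,0,0,0,0.7]
    - [0.0315,-0.043,-0.006,0,0,0,0.7]
    - [0.0315,-0.043,-0.006,0,0,0,0.7]
    - [0.0315,-0.043,-0.006,0,0,0,0.7]
    - [0.0315,-0.043,-0.006,0,0,0,0.7]
    - [0,0,0,0,0,-10.5,0.7]
    - [0,0,0,0,0,-10.5,0.7]
    - [0,0,0,0,0,-10.5,0.7]

```text
t: 40.48
tcp_pos: [0.3917, 0.1838, 0.2408]
orientation: [-1.609, -2.679, 0.022]
force: [1.7, -0.9, 0.3]
opening: 0.0601
```

play_rows:
  rows:
    - [0,0,0,0,0,-10.5,0.7]
    - [0,0,0,0,0,-10.5,0.7]
    - [0,0,0,0,0,-10.5,0.7]
    - [0,0,0,0,0,-10.5,0.7]
    - [0,0,0,0,0,-10.5,0.7]
    - [0,0,0,0,0,-10.5,0.7]
    - [0,0,0,0,0,-10.5,0.7]
    - [0,0,0,0,0,-10.5,0.7]

```text
t: 41.48
tcp_pos: [0.3878, 0.182, 0.2331]
orientation: [0.644, -3.038, 0.005]
force: [-0.4, -0.1, 0.6]
opening: 0.0598
```

play_rows:
  rows:
    - [0,0,0,0,0,-10.5,0.7]
    - [0,0,0,0,0,-10.5,0.7]
    - [0,0,0,0,0,-10.5,0.7]
    - [0,0,0,0,0,-10.5,0.7]
    - [0,0,0,0,0,-10.5,0.7]
    - [0,0,0,0,0,-10.5,0.7]
    - [0,0,0,0,0,-10.5,0.7]
    - [0,0,0,0,0,-10.5,0.7]

```text
t: 42.48
tcp_pos: [0.384, 0.18, 0.2252]
orientation: [2.536, -1.78, -0.046]
force: [0.1, -0.6, -0.9]
opening: 0.0598
```

```bash
python3 - <<'E'
from h import *
print(st()[0],np.degrees(st()[2]['qpos']).round(1))
print(rel([.42,.22,.2],down(266.9)))
E
```

```text
[0.38400496 0.18002439 0.225221  ] [ 24.9   6.2 -11.1  75.7   0.3 -84.9]
(array([-0.02536896, -0.04868982,  0.0227048 ]), array([  2.64986545,   1.74223492, -67.01799442]))
```

play_rows:
  rows:
    - [0,0,0,0.3,0.2,-10,0.7]
    - [0,0,0,0.3,0.2,-10,0.7]
    - [0,0,0,0.3,0.2,-10,0.7]
    - [0,0,0,0.3,0.2,-10,0.7]
    - [0,0,0,0.3,0.2,-10,0.7]
    - [0,0,0,0.3,0.2,-10,0.7]
    - [0,0,0,0,0,-6,0.7]
    - [0,0,0,0,0,0,0.7]

```text
t: 43.48
tcp_pos: [0.3802, 0.178, 0.2176]
orientation: [3.126, -0.05, -0.042]
force: [0.4, -0.2, 0.5]
opening: 0.0599
```

```bash
python3 - <<'E'
from h import *
print(st()[0],np.degrees(st()[2]['qpos']).round(1))
print(rel([.42,.22,.2],down(266.9)))
p,d,c=shot("wrist","w19")
E
```

```text
[0.38019453 0.17803361 0.21764937] [ 2.51e+01  5.00e+00 -1.35e+01  7.32e+01 -1.00e-01 -1.53e+02]
(array([ 0.03888887, -0.04347348,  0.01596452]), array([0.87763471, 1.52195397, 1.26271436]))
```

View pics/w19.png

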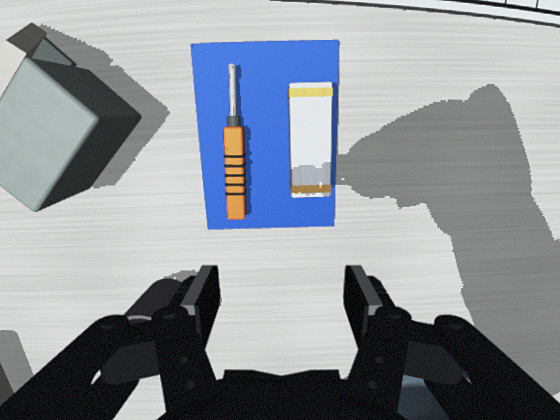

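```bash
python3 - <<'E'
from h import *
c=cal("wrist")
b=pix2plane([[236,218],[234,127]],.023,c); t=pix2plane([[233,65]],.015,c)[0]
print(b,t,np.linalg.norm(b[0]-b[1])); a=t[:2]-b[0,:2]; print(np.linalg.norm(a),np.degrees(np.arctan2(a[1],a[0])))
ang=np.degrees(np.arctan2(a[1],a[0])); e=a/np.linalg.norm(a); o=t[:2]-.110*e; print("origin",o, b[0,:2]+.05*e)
g=o-.012*e; print(g); plan([*g,.12],down(ang-90))
E
```

```text
[[0.34765213 0.2256687  0.023     ]
 [0.4441334  0.22041191 0.023     ]] [0.50314974 0.21813249 0.015     ] 0.09662437276419529
0.1556801218013971 -2.77467341789096
origin [0.3932787 0.2234574] [0.39759351 0.22324828]
[0.38129277 0.2240383 ]
[np.float64(0.0011), np.float64(-0.0237), np.float64(0.0485), np.float64(0.44), np.float64(0.76), np.float64(0.43), 1.0]
[np.float64(0.0003), np.float64(-0.0234), np.float64(0.0486), np.float64(0.44), np.float64(0.76), np.float64(0.43), 1.0]
```

play_rows:
  rows:
    - [0.003,-0.0235,0.04,0.4,0.75,0.4,0.55]
    - [0.002,-0.0235,0.045,0.4,0.75,0.4,0.55]
    - [0,0,0.04,0,0,0,0.55]
    - [0,0,0,0,0,0,0.55]
    - [0,0,0,0,0,0,0.55]

```text
t: 44.15
tcp_pos: [0.3862, 0.2253, 0.0895]
orientation: [3.139, -0.094, 0.002]
force: [0.7, 0.8, -0.3]
opening: 0.0471
```

```bash
python3 - <<'E'
from h import *
print(st()[0],st()[2]['force'],st()[2]['opening']); print(rel([.386,.2238,.010],down(-92.8)))
p,d,c=shot("wrist","w20")
E
```

```text
[0.38617782 0.22526585 0.08950325] [ 0.72334312  0.82388338 -0.26569437] 0.04711745961248626
(array([-0.0001927 ,  0.00141701,  0.0795041 ]), array([ 0.04140941, -0.07419975, -0.64501699]))
```

View pics/w20.png

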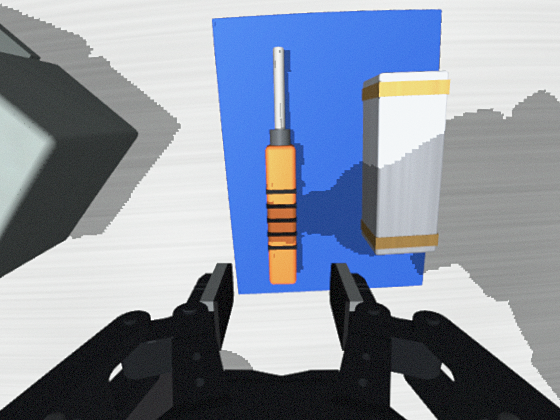

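play_rows:
  rows:
    - [0,0.0015,0.03,0,0,-0.6,0.55]
    - [0,0,0.03,0,0,0,0.55]
    - [0,0,0.01,0,0,0,0.55]
    - [0,0,0,0,0,0,0.55]

```text
t: 44.7
tcp_pos: [0.3913, 0.2257, 0.0242]
orientation: [-3.135, 0.082, -0.017]
force: [0.0, -1.4, -0.5]
opening: 0.0471
```

```bash
python3 - <<'E'
from h import *
print(st()[0],st()[2]['force'],st()[2]['opening']); print(rel([.386,.2238,.008],down(-92.8)))
E
```

```text
[0.39126054 0.22570239 0.02424154] [ 8.16007569e-04 -1.35404857e+00 -4.94429098e-01] 0.047087107942452515
(array([-0.0053283 ,  0.00226278,  0.0161731 ]), array([-0.3062731 , -0.61861744, -0.2080314 ]))
```

play_rows:
  rows:
    - [-0.005,0.002,0.01,-0.3,-0.6,-0.2,0.55]
    - [0,0,0,0,0,0,0.55]

```text
t: 44.95
tcp_pos: [0.3871, 0.2245, 0.0154]
orientation: [-3.139, 0.077, -0.003]
force: [-0.5, -0.5, -0.4]
opening: 0.0469
```

```bash
python3 - <<'E'
from h import *
print(st()[0],st()[2]['force'],st()[2]['opening']); print(rel([.386,.2238,.008],down(-92.8)))
E
```

```text
[0.38710276 0.22449271 0.01539449] [-0.53509299 -0.54678069 -0.38671035] 0.04694881478982926
(array([-0.00108174,  0.00075548,  0.00739145]), array([-0.07353558, -0.11084493, -0.012493  ]))
```

play_rows:
  rows:
    - [-0.001,0.0005,0.0065,0,0,0,0.55]
    - [0,0,0,0,0,0,0.1]
    - [0,0,0,0,0,0,0.1]
    - [0,0,0,0,0,0,0.1]
    - [0,0,0,0,0,0,0.1]
    - [0,0,0,0,0,0,0.1]
  newtons: 80

```text
t: 45.7
tcp_pos: [0.3866, 0.2244, 0.0096]
orientation: [-3.139, 0.077, -0.005]
force: [-0.0, -0.6, -0.5]
opening: 0.0182
```

play_rows:
  rows:
    - [0,0,-0.03,0,0,0,0.1]
    - [0,0,-0.05,0,0,0,0.1]
    - [0,0,-0.05,0,0,0,0.1]
    - [0,0,-0.05,0,0,0,0.1]
    - [0,0,0,0,0,0,0.1]

```text
t: 46.32
tcp_pos: [0.3853, 0.2237, 0.1943]
orientation: [-3.14, 0.077, -0.002]
force: [-0.1, -0.1, -2.3]
opening: 0.0176
```

```bash
python3 - <<'E'
from h import *
print(st()[0],st()[2]['force'],st()[2]['opening']);shot("wrist","w21")
E
```

```text
[0.3852737  0.22366792 0.19428888] [-0.06418744 -0.10440606 -2.31000107] 0.017593521339071872
```

View pics/w21.png

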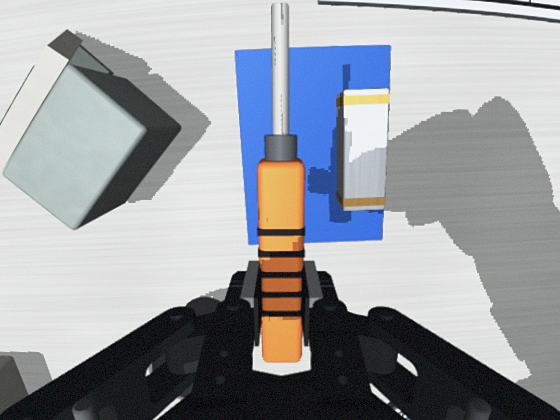

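```bash
cat > tip.py <<'E'
from h import *
p,d,c=shot("wrist"); K,D,Rc,tc=c; P,R,s=st()
W=cloud(d,c); T=(W-P)@R
# steel/orange pts in tool frame in narrow band
m=(abs(T[...,1])<.014)&(T[...,0]>-.06)&(T[...,0]<.16)&(abs(T[...,2])<.04)
Q=T[m]
for a in np.arange(-.05,.15,.01):
    k=(Q[:,0]>=a)&(Q[:,0]<a+.01)
    if k.sum()>5: q=Q[k]; print(round(a+.005,3),k.sum(),"y",np.percentile(q[:,1],[2,98]).round(4),"mid",q[:,1].mean().round(4),"z top",np.percentile(q[:,2],[10,50]).round(4))
print("max x",Q[:,0].max(), s['opening'])
E
python3 tip.py
```

```text
-0.035 590 y [-0.0097  0.009 ] mid -0.0004 z top [-0.0142 -0.0135]
-0.025 694 y [-0.0098  0.009 ] mid -0.0003 z top [-0.0142 -0.0135]
-0.015 695 y [-0.0096  0.0084] mid -0.0006 z top [-0.0143 -0.0136]
-0.005 1087 y [-0.0109  0.0097] mid -0.0005 z top [-0.0374 -0.014 ]
0.005 1238 y [-0.011   0.0099] mid -0.0005 z top [-0.0375 -0.0141]
0.015 1899 y [-0.0136  0.0136] mid 0.0001 z top [-0.0349 -0.0142]
0.025 1014 y [-0.0103  0.009 ] mid -0.0006 z top [-0.0144 -0.0135]
0.035 1084 y [-0.0104  0.0092] mid -0.0006 z top [-0.0143 -0.0134]
0.045 1106 y [-0.0102  0.0089] mid -0.0007 z top [-0.0142 -0.0133]
0.055 1214 y [-0.01    0.0084] mid -0.0007 z top [-0.014 -0.013]
0.065 805 y [-0.0073  0.0061] mid -0.0006 z top [-0.0107 -0.0093]
0.075 408 y [-0.004   0.0023] mid -0.0009 z top [-0.0072 -0.0062]
0.085 450 y [-0.0043  0.0023] mid -0.001 z top [-0.0074 -0.0061]
0.095 470 y [-0.0042  0.0026] mid -0.0009 z top [-0.0073 -0.0061]
0.105 475 y [-0.0045  0.0022] mid -0.0011 z top [-0.0072 -0.0062]
0.115 451 y [-0.0045  0.0021] mid -0.0012 z top [-0.0071 -0.006 ]
max x 0.11920210166299533 0.017723188204543945
```

```bash
cat >> h.py <<'E'
az=np.radians(45.3); NN=np.array([np.cos(az)*.866,np.sin(az)*.866,.5]); MOUTH=np.array([.4956,.4367,.0620])
zt=np.array([np.cos(az)*.5,np.sin(az)*.5,-.866]); RP=np.c_[-NN,np.cross(zt,-NN),zt]; TIP=np.array([.1195,-.001,-.0037])
def pressTCP(dist): return MOUTH+NN*dist-RP@TIP
E
python3 - <<'E'
from h import *
print(np.linalg.det(RP),pressTCP(.06)); plan([.42,.28,.30],st()[1])
E
```

```text
0.9999120019359999 [0.60553111 0.54920999 0.1485458 ]
[np.float64(0.0111), np.float64(-0.0196), np.float64(-0.0364), np.float64(0.0), np.float64(0.0), np.float64(0.0), 1.0]
[np.float64(0.0111), np.float64(-0.0196), np.float64(-0.0364), np.float64(0.0), np.float64(0.0), np.float64(0.0), 1.0]
[np.float64(0.0111), np.float64(-0.0196), np.float64(-0.0364), np.float64(0.0), np.float64(0.0), np.float64(0.0), 1.0]
```

play_rows:
  rows:
    - [0.011,-0.0195,-0.0365,0,0,0,0.1]
    - [0.011,-0.0195,-0.0365,0,0,0,0.1]
    - [0.011,-0.0195,-0.0365,0,0,0,0.1]
    - [0,0,0,0,0,0,0.1]

```text
t: 46.92
tcp_pos: [0.4181, 0.2794, 0.2946]
orientation: [3.13, -0.078, -0.024]
force: [0.4, -0.3, -1.3]
opening: 0.0176
```

```bash
python3 - <<'E'
from h import *
print(st()[0],st()[2]['opening']); plan([.50,.44,.30],down(135))
E
```

```text
[0.41805666 0.27938453 0.29456756] 0.017595323854354562
[np.float64(0.0053), np.float64(-0.0117), np.float64(-0.0006), np.float64(0.09), np.float64(-0.02), np.float64(9.44), 1.0]
[np.float64(0.0033), np.float64(-0.0124), np.float64(-0.0006), np.float64(0.09), np.float64(-0.02), np.float64(9.44), 1.0]
[np.float64(0.0012), np.float64(-0.0128), np.float64(-0.0006), np.float64(0.09), np.float64(-0.02), np.float64(9.44), 1.0]
[np.float64(-0.0009), np.float64(-0.0128), np.float64(-0.0005), np.float64(0.09), np.float64(-0.02), np.float64(9.44), 1.0]
[np.float64(-0.003), np.float64(-0.0125), np.float64(-0.0005), np.float64(0.09), np.float64(-0.02), np.float64(9.44), 1.0]
[np.float64(-0.005), np.float64(-0.0118), np.float64(-0.0005), np.float64(0.09), np.float64(-0.02), np.float64(9.44), 1.0]
[np.float64(-0.0069), np.float64(-0.0109), np.float64(-0.0005), np.float64(0.09), np.float64(-0.02), np.float64(9.44), 1.0]
[np.float64(-0.0086), np.float64(-0.0096), np.float64(-0.0005), np.float64(0.09), np.float64(-0.02), np.float64(9.44), 1.0]
[np.float64(-0.0101), np.float64(-0.008), np.float64(-0.0004), np.float64(0.09), np.float64(-0.02), np.float64(9.44), 1.0]
[np.float64(-0.0112), np.float64(-0.0063), np.float64(-0.0004), np.float64(0.09), np.float64(-0.02), np.float64(9.44), 1.0]
[np.float64(-0.0121), np.float64(-0.0044), np.float64(-0.0004), np.float64(0.09), np.float64(-0.02), np.float64(9.44), 1.0]
[np.float64(-0.0127), np.float64(-0.0023), np.float64(-0.0004), np.float64(0.09), np.float64(-0.02), np.float64(9.44), 1.0]
[np.float64(-0.0129), np.float64(-0.0002), np.float64(-0.0004), np.float64(0.09), np.float64(-0.02), np.float64(9.44), 1.0]
[np.float64(-0.0127), np.float64(0.0019), np.float64(-0.0004), np.float64(0.09), np.float64(-0.02), np.float64(9.44), 1.0]
```

play_rows:
  rows:
    - [0.005,-0.0115,-0.001,0,0,9.4,0.1]
    - [0.0035,-0.0125,-0.001,0,0,9.4,0.1]
    - [0.001,-0.013,-0.001,0,0,9.4,0.1]
    - [-0.001,-0.013,-0.001,0,0,9.4,0.1]
    - [-0.003,-0.0125,-0.001,0,0,9.4,0.1]
    - [-0.005,-0.012,-0.001,0,0,9.4,0.1]
    - [-0.007,-0.011,-0.001,0,0,9.4,0.1]
    - [-0.0085,-0.0095,-0.001,0,0,9.4,0.1]

```text
t: 47.92
tcp_pos: [0.4609, 0.3658, 0.2785]
orientation: [2.359, -1.998, -0.02]
force: [0.1, -0.1, -0.4]
opening: 0.0179
```

play_rows:
  rows:
    - [-0.01,-0.008,-0.001,0,0,9.4,0.1]
    - [-0.011,-0.0065,-0.001,0,0,9.4,0.1]
    - [-0.012,-0.0045,-0.001,0,0,9.4,0.1]
    - [-0.0125,-0.0025,-0.001,0,0,9.4,0.1]
    - [-0.013,0,-0.001,0,0,9.4,0.1]
    - [-0.0125,0.002,-0.001,0,0,9.4,0.1]
    - [0,0,0,0,0,0,0.1]

```text
t: 48.8
tcp_pos: [0.4961, 0.4282, 0.2596]
orientation: [1.076, -2.866, 0.037]
force: [-0.5, 0.1, -0.7]
opening: 0.0179
```

```bash
python3 - <<'E'
from h import *
print(st()[0],st()[2]['opening'],np.degrees(st()[2]['qpos']).round(1)); plan(pressTCP(.07)+[0,0,.06],RP,wmax=8)
shot("wrist","w22")
E
python3 tip.py | tail -6
```

```text
[0.49609049 0.4282031  0.25957902] 0.017909708393184415 [40.7 31.1 30.2 93.8  0.3 -0.5]
[np.float64(-0.0348), np.float64(0.0039), np.float64(0.0064), np.float64(-0.13), np.float64(-6.95), np.float64(-0.84), 1.0]
[np.float64(-0.0338), np.float64(0.0034), np.float64(0.0105), np.float64(-0.13), np.float64(-6.95), np.float64(-0.84), 1.0]
[np.float64(-0.0323), np.float64(0.0029), np.float64(0.0146), np.float64(-0.13), np.float64(-6.95), np.float64(-0.84), 1.0]
[np.float64(-0.0304), np.float64(0.0024), np.float64(0.0184), np.float64(-0.13), np.float64(-6.95), np.float64(-0.84), 1.0]
[np.float64(-0.028), np.float64(0.0019), np.float64(0.0219), np.float64(-0.13), np.float64(-6.95), np.float64(-0.84), 1.0]
0.075 424 y [-0.0033  0.0033] mid 0.0 z top [-0.0049 -0.0038]
0.085 464 y [-0.0037  0.0033] mid -0.0002 z top [-0.0049 -0.0037]
0.095 469 y [-0.0036  0.0028] mid -0.0003 z top [-0.0048 -0.0038]
0.105 469 y [-0.0035  0.0028] mid -0.0004 z top [-0.0049 -0.0038]
0.115 381 y [-0.0039  0.0028] mid -0.0006 z top [-0.005  -0.0038]
max x 0.11794766660931062 0.01787186252793492
```

View pics/w22.png

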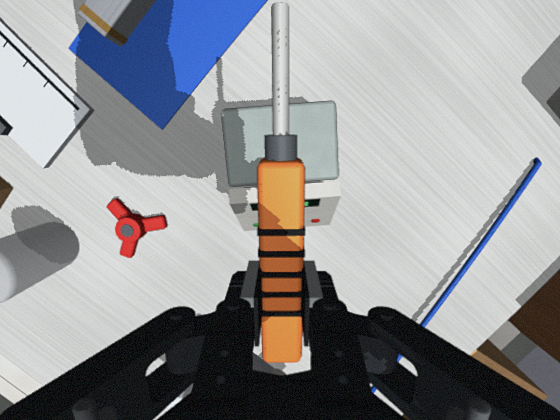

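play_rows:
  rows:
    - [-0.035,0.004,0.006,0,-7,-0.8,0.1]
    - [-0.034,0.0035,0.01,0,-7,-0.8,0.1]
    - [-0.032,0.003,0.0145,0,-7,-0.8,0.1]
    - [-0.03,0.0025,0.018,0,-7,-0.8,0.1]
    - [-0.028,0.002,0.02,0,-7,-0.8,0.1]
    - [0,0,0,0,0,0,0.1]
    - [0,0,0,0,0,0,0.1]

```text
t: 49.78
tcp_pos: [0.6085, 0.5517, 0.2145]
orientation: [-1.039, 2.415, 0.262]
force: [0.5, 0.7, -0.8]
opening: 0.0181
```

```bash
python3 - <<'E'
from h import *
print(st()[0],st()[2]['opening'],np.degrees(st()[2]['qpos']).round(1)); print(pressTCP(.05),rel(pressTCP(.05),RP)); plan(pressTCP(.05),RP)
shot("wrist","w23");shot("scene","scene23")
E
python3 tip.py | tail -6
```

```text
[0.60848763 0.55167549 0.21453716] 0.01806277558168724 [41.7 22.3  0.  37.   1.4 -4.5]
[0.59943971 0.54305447 0.1435458 ] (array([0.04701696, 0.00188169, 0.05460609]), array([-0.42919467,  0.76017256,  1.35415312]))
[np.float64(0.0235), np.float64(0.0009), np.float64(0.0273), np.float64(-0.21), np.float64(0.38), np.float64(0.68), 1.0]
[np.float64(0.0233), np.float64(0.0006), np.float64(0.0275), np.float64(-0.21), np.float64(0.38), np.float64(0.68), 1.0]
0.075 416 y [-0.0035  0.0032] mid -0.0002 z top [-0.0057 -0.0047]
0.085 463 y [-0.0038  0.0032] mid -0.0003 z top [-0.0058 -0.0046]
0.095 471 y [-0.0038  0.0031] mid -0.0004 z top [-0.0057 -0.0046]
0.105 469 y [-0.0037  0.0026] mid -0.0006 z top [-0.0059 -0.0046]
0.115 464 y [-0.0041  0.0026] mid -0.0007 z top [-0.0058 -0.0046]
max x 0.11964862035548145 0.017807223652333438
```

View pics/w23.png

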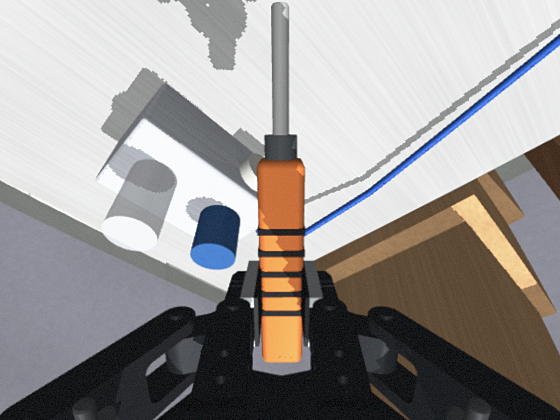

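View pics/scene23.png

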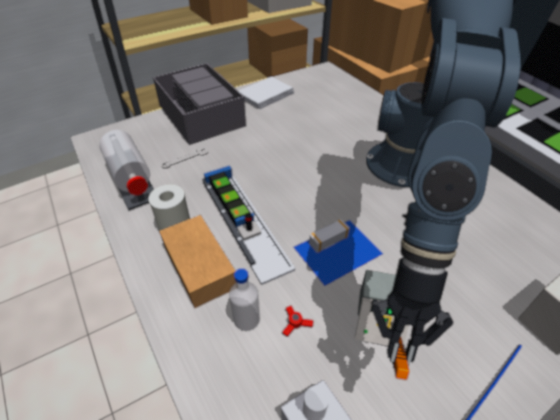

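play_rows:
  rows:
    - [0.022,0.001,0.026,-0.2,0.4,0.7,0.1]
    - [0.022,0.0005,0.026,-0.2,0.4,0.7,0.1]
    - [0,0,0,0,0,0,0.1]
    - [0,0,0,0,0,0,0.1]

```text
t: 50.42
tcp_pos: [0.603, 0.5461, 0.1515]
orientation: [-1.015, 2.437, 0.274]
force: [0.4, -0.3, -0.6]
opening: 0.0177
```

```bash
python3 - <<'E'
from h import *
P,R,s=st();print(P,s['opening'],s['force']); print(rel(pressTCP(.03),RP))
T=P+R@TIP; q=T-MOUTH; print("tip rel: out",q@NN,"toolframe",RP.T@q)
p,d,c=shot("scene","scene24"); print(proj([T,MOUTH],c))
cv2.imwrite("pics/s24.png",cv2.resize(p[255:375,340:440],None,fx=6,fy=5,interpolation=cv2.INTER_CUBIC))
shot("wrist","w24")
E
```

```text
[0.60301251 0.54609162 0.15145864] 0.017692535631646297 [ 0.36961376 -0.25091303 -0.57029026]
(array([0.02802396, 0.00037941, 0.00438059]), array([-0.05766489,  0.27750864, -0.05786498]))
tip rel: out 0.05797998349491853 toolframe [-0.05797998 -0.00027913 -0.00393877]
[[386.24982209 333.67323301]
 [384.29816317 320.87809593]]
```

View pics/s24.png

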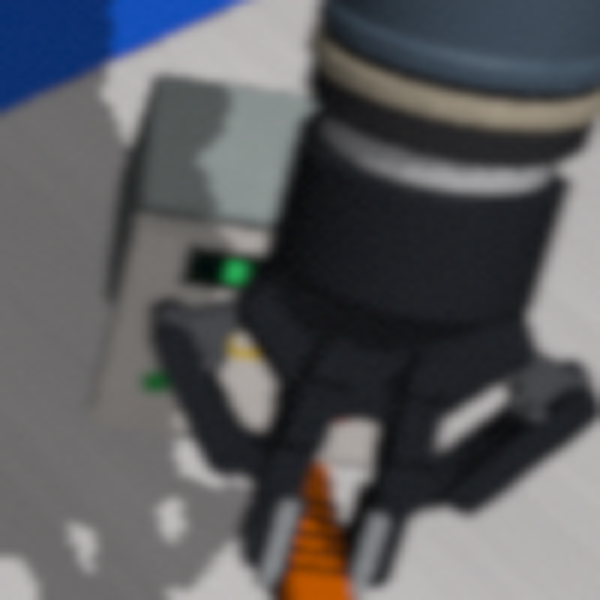

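View pics/w24.png

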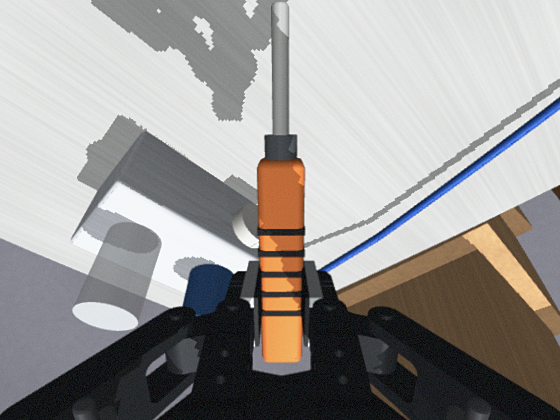

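```bash
python3 - <<'E'
from h import *
n0=np.array([np.cos(az)*.866,np.sin(az)*.866,.5])
for nm in ["scene0","scene18","scene7"]:
    p=cv2.imread(f"pics/{nm}.png"); h=cv2.cvtColor(p,cv2.COLOR_BGR2HSV)
    def mask(lo,hi): 
        m=cv2.inRange(h,lo,hi); m2=np.zeros_like(m); m2[262:355,350:418]=m[262:355,350:418]; return m2
    y=mask((18,90,90),(38,255,255)); r,c=np.nonzero(y); 
    # keep near frame
    k=(abs(c-384)<12)&(abs(r-321)<12); r=r[k];c=c[k]
    print(nm,len(r),"frame bbox",c.min(),c.max(),r.min(),r.max(),"minrect",cv2.minAreaRect(np.c_[c,r].astype(np.float32)))
    g=mask((45,100,60),(80,255,255)); r,c=np.nonzero(g); k=(abs(c-365)<6)&(abs(r-331)<6); G1=[c[k].mean(),r[k].mean()] 
    rd=mask((0,100,60),(8,255,255))|mask((172,100,60),(180,255,255)); r,c=np.nonzero(rd); R1=[c.mean(),r.mean()]; print(G1,R1)
    cc=cal("scene"); K,D,R,t=cc
    def onface(u):
        u=cv2.undistortPoints(np.array(u,float).reshape(1,1,2),K,D).reshape(2); q=R.T@np.r_[u,1]; o=-R.T@t; return o+q*((MOUTH-o)@n0)/(q@n0)
    rc=cv2.minAreaRect(np.c_[np.nonzero(y)[1],np.nonzero(y)[0]].astype(np.float32))
    a,b=onface(G1),onface(R1); print("green",a,"red",b,"dist",np.linalg.norm(a-b),"dir",np.degrees(np.arctan2(*(b-a)[1::-1])))
    m=(a+b)/2; print("mid rel mouth in press frame", RP.T@(m-MOUTH))
E
```

```text
scene0 120 frame bbox 376 391 314 327 minrect ((383.826904296875, 320.36541748046875), (13.924245834350586, 12.94366455078125), 11.309932708740234)
[np.float64(365.4), np.float64(331.2)] [np.float64(396.2), np.float64(337.0)]
green [0.53334541 0.42387637 0.03180277] red [0.4838161  0.47284655 0.03185589] dist 0.06965080012806324 dir 135.32522856498997
mid rel mouth in press frame [-8.67361738e-18 -1.02405981e-03  3.48375746e-02]
scene18 119 frame bbox 376 391 314 327 minrect ((383.8077087402344, 320.4615173339844), (13.924245834350586, 12.747549057006836), 11.309932708740234)
[np.float64(365.25), np.float64(331.0)] [np.float64(396.2), np.float64(337.0)]
green [0.53349178 0.42342446 0.0321808 ] red [0.4838161  0.47284655 0.03185589] dist 0.07007368752019281 dir 135.1466127247827
mid rel mouth in press frame [ 6.41847686e-17 -1.23500555e-03  3.46193225e-02]
scene7 120 frame bbox 376 391 314 327 minrect ((383.7702941894531, 320.37835693359375), (14.138313293457031, 12.658721923828125), 9.462322235107422)
[np.float64(365.25), np.float64(331.0)] [np.float64(396.2), np.float64(337.0)]
green [0.53349178 0.42342446 0.0321808 ] red [0.4838161  0.47284655 0.03185589] dist 0.07007368752019281 dir 135.1466127247827
mid rel mouth in press frame [ 6.41847686e-17 -1.23500555e-03  3.46193225e-02]
```

```bash
cat >> h.py <<'E'
MOUTH=MOUTH+RP@np.array([0,-.001,0])
def tiprel():
    P,R,s=st(); q=P+R@TIP-MOUTH; print("t",s['t'],"tip out",round(q@NN,4),"lateral y,z (press frame)",(RP.T@q)[1:].round(4),"F along n",round(s['force']@NN,2),"Fn",(RP.T@s['force']).round(1),"open",round(s['opening'],4))
E
python3 - <<'E'
from h import *
tiprel(); print(rel(pressTCP(.02),RP))
E
```

```text
t 50.525 tip out 0.0577 lateral y,z (press frame) [ 0.0008 -0.0039] F along n -0.35 Fn [0.3 0.  1.6] open 0.0174
(array([ 0.03774513, -0.00073206,  0.00431293]), array([-0.0526324 ,  0.26806627, -0.06051078]))
```

play_rows:
  rows:
    - [0.012,-0.0005,0.004,0,0.25,0,0.1]
    - [0.012,0,0,0,0,0,0.1]
    - [0.01,0,0,0,0,0,0.1]
    - [0,0,0,0,0,0,0.1]

```text
t: 51.02
tcp_pos: [0.5827, 0.525, 0.1314]
orientation: [-1.017, 2.44, 0.273]
force: [0.5, -0.2, -1.1]
opening: 0.0175
```

```bash
python3 - <<'E'
from h import *
tiprel(); print(rel(pressTCP(.005),RP)); shot("wrist","w25"); shot("side","side25")
E
```

```text
t 51.025 tip out 0.0225 lateral y,z (press frame) [ 0.0003 -0.0016] F along n -0.38 Fn [ 0.4 -0.4  1.1] open 0.0175
(array([ 0.01755279, -0.00020926,  0.00176629]), array([-0.06108435,  0.11077996, -0.04177037]))
```

View pics/w25.png

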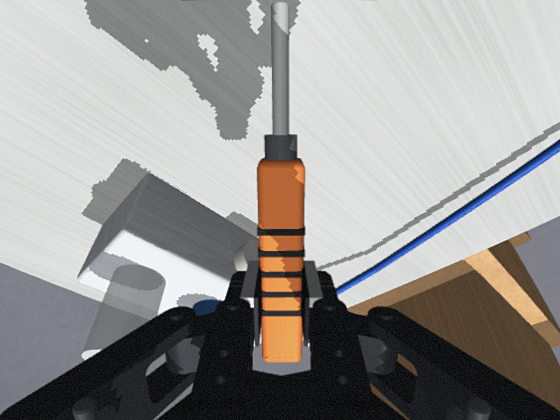

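play_rows:
  rows:
    - [0.01,0,0.0017,0,0.1,0,0.1]
    - [0.006,0,0,0,0,0,0.1]

```text
t: 51.38
tcp_pos: [0.5745, 0.5167, 0.1229]
orientation: [-1.016, 2.439, 0.273]
force: [-0.1, -0.9, -0.5]
opening: 0.018
```

```bash
python3 - <<'E'
from h import *
tiprel(); print(rel(pressTCP(0),RP)); p,d,c=shot("scene"); cv2.imwrite("pics/s26.png",cv2.resize(p[255:375,340:440],None,fx=6,fy=5,interpolation=cv2.INTER_CUBIC))
E
```

```text
t 51.375 tip out 0.0082 lateral y,z (press frame) [0.0002 0.0001] F along n -0.82 Fn [ 0.8 -0.6  0.1] open 0.018
(array([ 0.0082641 , -0.00014902,  0.00021471]), array([-0.06973178,  0.17330554, -0.0316877 ]))
```

play_rows:
  rows:
    - [0.006,0,0,0,0,0,0.1]

```text
t: 51.55
tcp_pos: [0.5706, 0.5127, 0.1197]
orientation: [-1.016, 2.438, 0.273]
force: [0.2, 0.2, -0.5]
opening: 0.0178
```

```bash
python3 -c "
from h import *
tiprel()"
```

```text
t 51.55 tip out 0.0018 lateral y,z (press frame) [0.0002 0.0001] F along n -0.03 Fn [ 0.  -0.   0.6] open 0.0178
```

play_rows:
  rows:
    - [0.004,0,0,0,0,0,0.1]

```text
t: 51.68
tcp_pos: [0.5677, 0.5098, 0.1173]
orientation: [-1.017, 2.439, 0.273]
force: [-0.8, 1.1, -0.6]
opening: 0.0176
```

```bash
python3 -c "
from h import *
tiprel()"
```

```text
t 51.675 tip out -0.0029 lateral y,z (press frame) [0.0002 0.0001] F along n -0.12 Fn [0.1 1.3 0.6] open 0.0176
```

Tip is in the recess, 2.9 mm past the mouth with no contact force. I'll press on in small steps.

play_rows:
  rows:
    - [0.003,0,0,0,0,0,0.1]

```text
t: 51.8
tcp_pos: [0.566, 0.5081, 0.116]
orientation: [-1.016, 2.438, 0.273]
force: [1.2, 1.8, -0.2]
opening: 0.0175
```

```bash
python3 -c "
from h import *
tiprel()"
```

```text
t 51.8 tip out -0.0056 lateral y,z (press frame) [0.0002 0.0001] F along n 1.7 Fn [-1.7  0.4  1.2] open 0.0175
```

play_rows:
  rows:
    - [0.002,0,0,0,0,0,0.1]

```text
t: 51.92
tcp_pos: [0.5654, 0.5074, 0.1158]
orientation: [-1.016, 2.436, 0.274]
force: [0.9, 2.1, 0.4]
opening: 0.018
```

```bash
python3 -c "
from h import *
tiprel()"
```

```text
t 51.925 tip out -0.0066 lateral y,z (press frame) [0.0002 0.    ] F along n 2.0 Fn [-2.   0.9  0.7] open 0.018
```

play_rows:
  rows:
    - [0.002,0,0,0,0,0,0.1]

```text
t: 52.05
tcp_pos: [0.5647, 0.5068, 0.1157]
orientation: [-1.015, 2.434, 0.275]
force: [2.5, 2.7, -0.1]
opening: 0.0183
```

```bash
python3 -c "
from h import *
tiprel()"
```

```text
t 52.05 tip out -0.0074 lateral y,z (press frame) [ 0.0002 -0.0001] F along n 3.14 Fn [-3.1  0.2  1.9] open 0.0183
```

play_rows:
  rows:
    - [0.003,0,0.0005,0,0,0,0.1]

```text
t: 52.18
tcp_pos: [0.5637, 0.5057, 0.1146]
orientation: [-1.014, 2.433, 0.276]
force: [2.2, 3.0, 2.3]
opening: 0.0178
```

```bash
python3 -c "
from h import *
tiprel()"
```

```text
t 52.175 tip out -0.0093 lateral y,z (press frame) [0.0002 0.0003] F along n 4.3 Fn [-4.3  0.5 -0.1] open 0.0178
```

play_rows:
  rows:
    - [0.003,0,0.0005,0,0,0,0.1]

```text
t: 52.3
tcp_pos: [0.5634, 0.5054, 0.1145]
orientation: [-1.013, 2.428, 0.278]
force: [5.2, 6.6, 5.1]
opening: 0.0177
```

```bash
python3 -c "
from h import *
tiprel()"
```

```text
t 52.3 tip out -0.0097 lateral y,z (press frame) [0.0001 0.0007] F along n 9.77 Fn [-9.8  0.9 -0.2] open 0.0177
```

play_rows:
  rows:
    - [0.003,0,0.0005,0,0,0,0.1]

```text
t: 52.42
tcp_pos: [0.5633, 0.5053, 0.1149]
orientation: [-1.011, 2.423, 0.28]
force: [5.2, 5.8, 5.9]
opening: 0.0177
```

```bash
python3 -c "
from h import *
tiprel()"
```

```text
t 52.425 tip out -0.0097 lateral y,z (press frame) [0.0001 0.001 ] F along n 9.72 Fn [-9.7  0.4 -1.2] open 0.0177
```

Fully down: travel stopped at the expected 9.7 mm below the face with about 10 N, and the spring needs only 5 N. Retract along the axis.

play_rows:
  rows:
    - [-0.01,0,0,0,0,0,0.1]
    - [-0.015,0,0,0,0,0,0.1]
    - [-0.02,0,0,0,0,0,0.1]
    - [-0.02,0,-0.01,0,0,0,0.1]
    - [-0.01,0,-0.04,0,0,0,0.1]
    - [0,0,-0.04,0,0,0,0.1]
    - [0,0,0,0,0,0,0.1]

```text
t: 53.3
tcp_pos: [0.5732, 0.5153, 0.226]
orientation: [-1.018, 2.442, 0.271]
force: [0.6, 0.9, -0.6]
opening: 0.0179
```

```bash
python3 - <<'E'
from h import *
P,R,s=st();print(P,s['opening'],s['force'],np.degrees(s['qpos']).round(1)); shot("wrist","w27"); p,d,c=shot("scene","scene27"); cv2.imwrite("pics/s27.png",cv2.resize(p[150:375,200:440],None,fx=3,fy=2.5,interpolation=cv2.INTER_CUBIC))
plan([.50,.43,.31],down(135))
E
```

```text
[0.5731523  0.5152934  0.22602591] 0.017883788408721093 [ 0.55043663  0.89052899 -0.64740118] [41.2 17.6 -4.9 37.6  2.  -3.5]
[np.float64(0.0178), np.float64(-0.0028), np.float64(-0.0438), np.float64(0.01), np.float64(9.91), np.float64(0.08), 1.0]
[np.float64(0.0251), np.float64(-0.0028), np.float64(-0.0401), np.float64(0.01), np.float64(9.91), np.float64(0.08), 1.0]
[np.float64(0.0316), np.float64(-0.0029), np.float64(-0.0352), np.float64(0.01), np.float64(9.91), np.float64(0.08), 1.0]
```

View pics/w27.png

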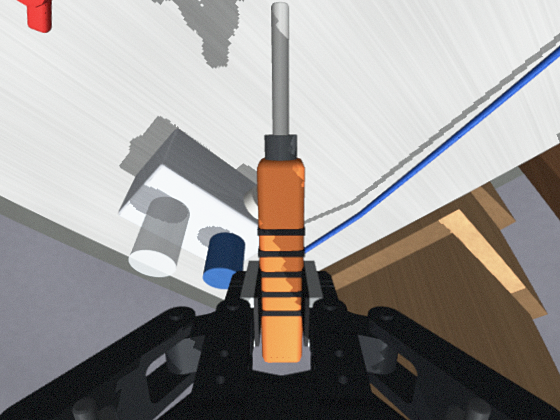

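View pics/s27.png

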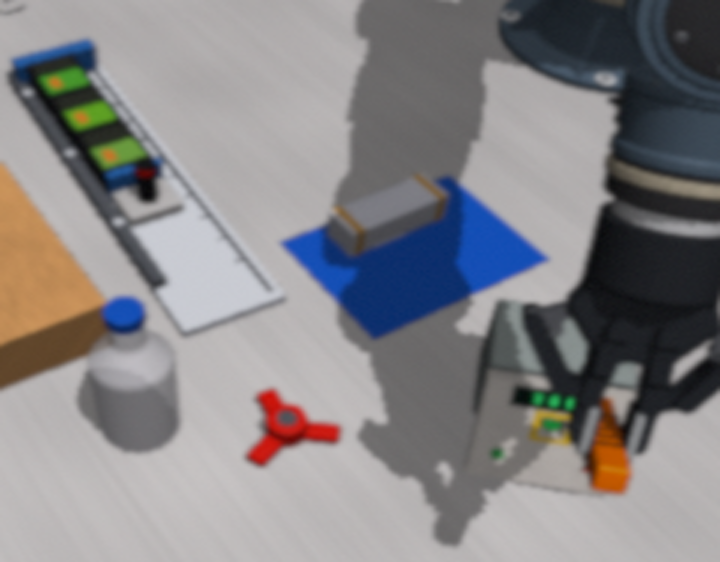

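play_rows:
  rows:
    - [0.018,-0.003,-0.044,0,9.9,0,0.1]
    - [0.025,-0.003,-0.04,0,9.9,0,0.1]
    - [0.0315,-0.003,-0.035,0,9.9,0,0.1]
    - [0,0,0,0,0,0,0.1]

```text
t: 53.9
tcp_pos: [0.5089, 0.4399, 0.2815]
orientation: [-1.187, 2.85, 0.035]
force: [1.0, 0.3, -2.2]
opening: 0.0176
```

```bash
python3 - <<'E'
from h import *
P,R,s=st();print(P,s['opening'])
R2=R@Ro.from_rotvec([0,0,-np.radians(9.4*8)]).as_matrix()
plan([.45,.34,.30],down(135+75.2),n=8)
E
```

```text
[0.5089342  0.43992857 0.28150067] 0.017642518442280673
[np.float64(0.0139), np.float64(-0.0036), np.float64(-0.0031), np.float64(-0.27), np.float64(0.36), np.float64(-9.37), 1.0]
[np.float64(0.0143), np.float64(-0.0012), np.float64(-0.0031), np.float64(-0.27), np.float64(0.36), np.float64(-9.37), 1.0]
[np.float64(0.0143), np.float64(0.0011), np.float64(-0.003), np.float64(-0.27), np.float64(0.36), np.float64(-9.37), 1.0]
[np.float64(0.014), np.float64(0.0035), np.float64(-0.0029), np.float64(-0.27), np.float64(0.36), np.float64(-9.37), 1.0]
[np.float64(0.0132), np.float64(0.0057), np.float64(-0.0028), np.float64(-0.27), np.float64(0.36), np.float64(-9.37), 1.0]
[np.float64(0.0122), np.float64(0.0078), np.float64(-0.0026), np.float64(-0.27), np.float64(0.36), np.float64(-9.37), 1.0]
[np.float64(0.0107), np.float64(0.0097), np.float64(-0.0025), np.float64(-0.27), np.float64(0.36), np.float64(-9.37), 1.0]
[np.float64(0.009), np.float64(0.0113), np.float64(-0.0024), np.float64(-0.27), np.float64(0.36), np.float64(-9.37), 1.0]
```

play_rows:
  rows:
    - [0.014,-0.0035,-0.003,-0.27,0.36,-9.4,0.1]
    - [0.014,-0.001,-0.003,-0.27,0.36,-9.4,0.1]
    - [0.014,0.001,-0.003,-0.27,0.36,-9.4,0.1]
    - [0.014,0.0035,-0.003,-0.27,0.36,-9.4,0.1]
    - [0.013,0.0055,-0.003,-0.27,0.36,-9.4,0.1]
    - [0.012,0.008,-0.003,-0.27,0.36,-9.4,0.1]
    - [0.0105,0.0095,-0.003,-0.27,0.36,-9.4,0.1]
    - [0.009,0.0115,-0.003,-0.27,0.36,-9.4,0.1]

```text
t: 54.9
tcp_pos: [0.4545, 0.3422, 0.2794]
orientation: [2.759, -1.501, 0.0]
force: [0.0, -0.7, -0.2]
opening: 0.0179
```

```bash
python3 - <<'E'
from h import *
P,R,s=st();print(P,s['opening']); plan([.388,.226,.22],down(267.2),n=7)
E
```

```text
[0.45454217 0.34217721 0.27935583] 0.01792826294446968
[np.float64(0.0088), np.float64(0.017), np.float64(0.0085), np.float64(0.01), np.float64(-0.0), np.float64(-7.76), 1.0]
[np.float64(0.0064), np.float64(0.018), np.float64(0.0085), np.float64(0.01), np.float64(-0.0), np.float64(-7.76), 1.0]
[np.float64(0.0039), np.float64(0.0187), np.float64(0.0085), np.float64(0.01), np.float64(-0.0), np.float64(-7.76), 1.0]
[np.float64(0.0013), np.float64(0.0191), np.float64(0.0085), np.float64(0.01), np.float64(-0.0), np.float64(-7.76), 1.0]
[np.float64(-0.0012), np.float64(0.0191), np.float64(0.0085), np.float64(0.01), np.float64(-0.0), np.float64(-7.76), 1.0]
[np.float64(-0.0038), np.float64(0.0187), np.float64(0.0085), np.float64(0.01), np.float64(-0.0), np.float64(-7.76), 1.0]
[np.float64(-0.0063), np.float64(0.0181), np.float64(0.0085), np.float64(0.01), np.float64(-0.0), np.float64(-7.76), 1.0]
```

play_rows:
  rows:
    - [0.009,0.017,0.007,0,0,-7.8,0.1]
    - [0.0065,0.018,0.007,0,0,-7.8,0.1]
    - [0.004,0.0185,0.007,0,0,-7.8,0.1]
    - [0.0015,0.019,0.007,0,0,-7.8,0.1]
    - [-0.001,0.019,0.007,0,0,-7.8,0.1]
    - [-0.004,0.0185,0.007,0,0,-7.8,0.1]
    - [-0.0065,0.018,0.007,0,0,-7.8,0.1]
    - [0,0,0,0,0,0,0.1]

```text
t: 55.9
tcp_pos: [0.3891, 0.2229, 0.2094]
orientation: [-3.139, 0.017, -0.004]
force: [-0.5, -0.3, -0.1]
opening: 0.0178
```

```bash
python3 - <<'E'
from h import *
P,R,s=st();print(P,s['opening'],s['force']); print(rel([.387,.2245,.05],down(267.2))); shot("wrist","w28")
E
```

```text
[0.38911597 0.22294842 0.20944134] 0.017832508874457666 [-0.51277303 -0.28819517 -0.05722543]
(array([-0.00252119, -0.00113387,  0.15943897]), array([-0.14471734, -0.13704049,  2.19583766]))
```

View pics/w28.png

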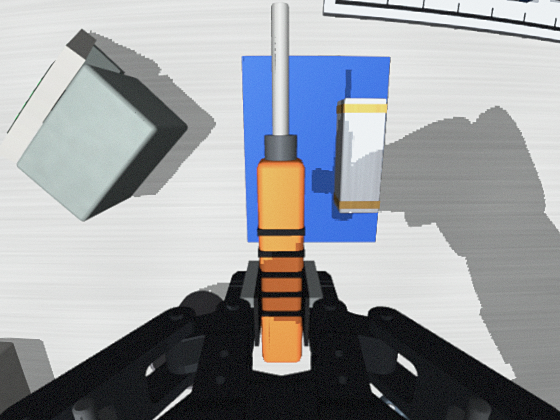

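play_rows:
  rows:
    - [-0.002,-0.001,0.05,0,0,2.2,0.1]
    - [0,0,0.05,0,0,0,0.1]
    - [0,0,0.04,0,0,0,0.1]
    - [0,0,0,0,0,0,0.1]

```text
t: 56.45
tcp_pos: [0.3917, 0.2288, 0.065]
orientation: [-3.132, 0.096, -0.015]
force: [-0.7, -0.1, -0.4]
opening: 0.0177
```

```bash
python3 - <<'E'
from h import *
P,R,s=st();print(P,s['opening'],s['force']); print(rel([.387,.2245,.011],down(267.2)))
E
```

```text
[0.39172462 0.2288333  0.06500221] 0.01773358489696359 [-0.68749679 -0.06892452 -0.38743684]
(array([-0.004956  ,  0.00507135,  0.05391714]), array([-0.48048061, -0.54116163, -0.72537725]))
```

play_rows:
  rows:
    - [-0.0045,0.005,0.02,-0.5,-0.5,-0.7,0.1]
    - [0,0,0.02,0,0,0,0.1]
    - [0,0,0,0,0,0,0.1]

```text
t: 56.82
tcp_pos: [0.3908, 0.2273, 0.0275]
orientation: [-3.137, 0.082, -0.01]
force: [-0.2, 0.5, -0.6]
opening: 0.0177
```

```bash
python3 - <<'E'
from h import *
P,R,s=st();print(P,s['opening'],s['force']); print(rel([.387,.2245,.011],down(267.2)))
E
```

```text
[0.39076266 0.22725877 0.02748902] 0.01771914494803391 [-0.24253868  0.529926   -0.55805735]
(array([-0.00371544,  0.0030112 ,  0.01645553]), array([-0.2035851 , -0.35786856, -0.20899747]))
```

play_rows:
  rows:
    - [-0.0035,0.003,0.013,-0.2,-0.35,-0.2,0.1]
    - [0,0,0,0,0,0,0.1]

```text
t: 57.08
tcp_pos: [0.3887, 0.2255, 0.0159]
orientation: [-3.139, 0.078, -0.005]
force: [-0.3, 0.8, -0.6]
opening: 0.018
```

```bash
python3 - <<'E'
from h import *
P,R,s=st();print(P,s['opening'],s['force']); print(rel([.387,.2245,.010],down(267.2)))
E
```

```text
[0.38872433 0.22553092 0.01586811] 0.018021322403267218 [-0.30394281  0.76310054 -0.60461718]
(array([-0.00168842,  0.00112658,  0.00586096]), array([-0.11291169, -0.16856061, -0.03778296]))
```

play_rows:
  rows:
    - [-0.0015,0.001,0.005,0,0,0,0.1]

```text
t: 57.2
tcp_pos: [0.3879, 0.2251, 0.0115]
orientation: [-3.138, 0.078, -0.007]
force: [-0.2, -0.2, -0.3]
opening: 0.018
```

play_rows:
  rows:
    - [0,0,0.0015,0,0,0,0.1]

```text
t: 57.32
tcp_pos: [0.3877, 0.2249, 0.0099]
orientation: [-3.138, 0.078, -0.007]
force: [1.2, 0.6, -0.6]
opening: 0.0179
```

play_rows:
  rows:
    - [0,0,0.0008,0,0,0,0.1]

```text
t: 57.45
tcp_pos: [0.3879, 0.2251, 0.0095]
orientation: [-3.137, 0.078, -0.008]
force: [-3.5, -1.3, 15.3]
opening: 0.0182
```

play_rows:
  rows:
    - [0,0,0,0,0,0,0.3]
    - [0,0,0,0,0,0,0.5]
    - [0,0,0,0,0,0,0.5]
    - [0,0,-0.03,0,0,0,0.5]
    - [0,0,-0.06,0,0,0,0.5]
    - [0,0,-0.06,0,0,0,0.7]
    - [0,0,-0.05,0,0,0,0.7]
    - [0,0,0,0,0,0,0.7]

```text
t: 58.45
tcp_pos: [0.3867, 0.2242, 0.2157]
orientation: [-3.138, 0.079, -0.007]
force: [0.3, 0.4, -1.5]
opening: 0.0595
```

```bash
python3 - <<'E'
from h import *
P,R,s=st();print(P,s['opening'],s['force']); p,d,c=shot("wrist","w29");W=cloud(d,c); shot("scene","scene29");shot("side","side29")
[print(r) for r in rects(W,.018,.03,(.3,.55,.19,.26))]
[print(r) for r in rects(W,.035,.05,(.3,.55,.1,.2))]
E
```

```text
[0.38665136 0.2242382  0.21571794] 0.05945865744821552 [ 0.2616798   0.4233126  -1.53462843]
([0.4018, 0.2248], [0.0203, 0.1101], np.float32(177.5), 2057, 0.0216)
([0.429, 0.1465], [0.041, 0.11], np.float32(0.0), 4443, 0.0416)
```

View pics/w29.png

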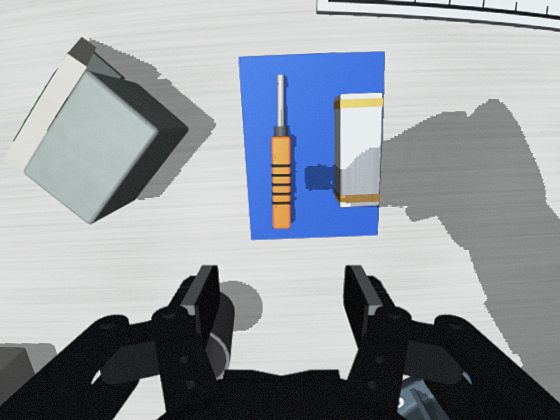

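View pics/scene29.png

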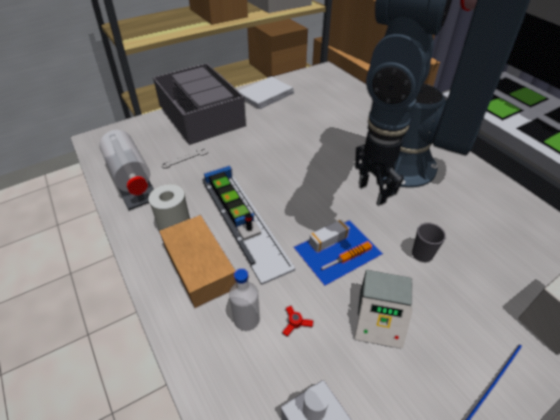

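View pics/side29.png

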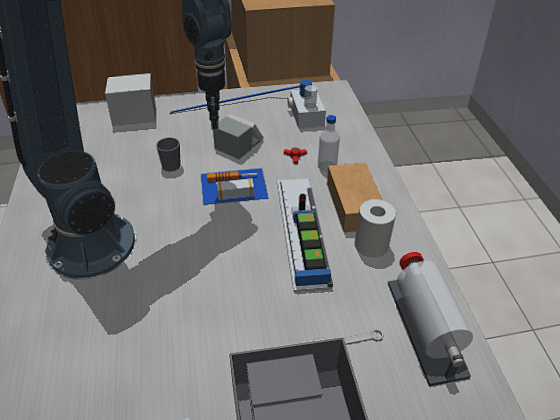

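```bash
python3 - <<'E'
from h import *
p,d,c=shot("side"); W=cloud(d,c); cv2.imwrite("pics/s30.png",cv2.resize(p[170:300,265:345],None,fx=6,fy=4.5,interpolation=cv2.INTER_CUBIC))
X=[G(.010+sx*.027,y,.054) for y in(-.19,-.12,-.05,.02) for sx in(-1,1)]; print(proj(X,c).round(1).tolist())
q=p.copy()
q=cv2.resize(q,None,fx=4,fy=4,interpolation=cv2.INTER_CUBIC)
for u in proj(X,c): cv2.circle(q,tuple(int(v*4+1.5) for v in u),3,(255,0,255),-1)
cv2.imwrite("pics/s31.png",q[690:1200,1060:1400])
print(cams.tip_of("side","jaw_post")[:1], proj([G(.005,.054,.087)],c))
E
```

```text
[[306.4, 269.0], [327.5, 267.4], [302.7, 248.8], [323.0, 247.4], [299.3, 230.1], [318.8, 228.8], [296.0, 212.7], [314.9, 211.5]]
[{'centre': [305.3, 192.4], 'confidence': 0.75}] [[302.57684002 195.49348989]]
```

View pics/s31.png

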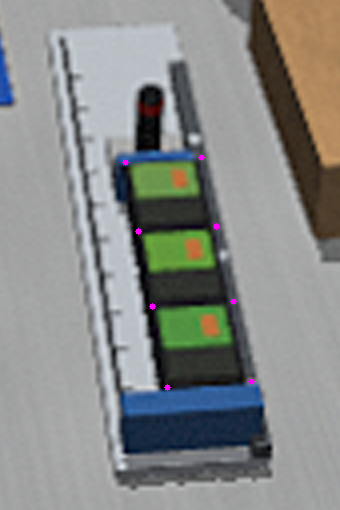

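The row is unbroken from the stop, flat along the fence, and the jaw touches the last pack. The magenta points, where I expect the pack corners, sit on them to within about 2 px. Handing in.

```bash
python3 -c "
from plant import order, arm
print(order.job_done(), arm.state()['t'])"
```

```text
the job is handed in; nothing more can be done
the job is handed in; nothing more can be done
```

The gauge is zeroed on the three packs on the table and the job is handed in, at about 58 s of the 210 s limit.

**What I did**
- Slid the jaw open to a gap of about 0.29 m and laid the setting bar flat on the free half of the mat.
- Stood the three packs in a row from the end stop, each pushed against the fence and its neighbour. One pack was knocked about 3 cm partway through, so I measured it again before picking it up.
- Closed the jaw until it pushed back with 12 N.
- Pressed the zero button with the stylus tip. It stopped 9.7 mm below the face with about 10 N on it, and the button needs only 5 N to go fully down.
- Laid the stylus back flat on the mat.

**Last checks**
- **Clamp:** the jaw gap measured 0.210 m right after clamping, as expected for three packs. I did not measure it again, but later pictures show the jaw still against the last pack.
- **Row:** in the side camera the row is unbroken and flat along the fence, with pack corners within about 2 px of where they should be.
- **Mat:** the bar and stylus both lie flat on it, and the bystanders I could see look unmoved.
- **Less certain:** I judged the press from how far the stylus went in and the force on it, because the arm hid the readout during the press.
- **Hardest contact:** the wrist read 42 N as the bar touched the mat, just over the 40 N figure for the arm or gripper body. The bar was held in the fingers and the wrist limit is 120 N, so I don't expect it to count.

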